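Put the balance weights away in the latched chest

TASK

Weighing is done: gather every brass balance weight that is lying about on the bench into the aluminium carry tray where it stands, then lift the tray by its handle and carry it level, with the weights staying in it, into the open drawer of the grey chest so that it stands flat on the drawer floor. Then push the drawer fully home, and only after that swing the hasp over and press it down flat over its staple. Leave the jar, mortar, tape and brass tin where they stand.

Things in the scene. Friction and masses are not known exactly. Their poses are not given: they have to be found in the camera images.
- chest: grey sheet-steel chest with one drawer, heavy, does not move. 150 mm deep (x), 190 mm wide (y), 80 mm high. Origin: centre of its underside on the bench; x axis points to its back, y to its left seen from the robot, z up. The drawer slides out along its -x.
- drawer (a joint): how far the chest's drawer is pulled out, in m: 0 is fully home, 0.145 the stop. It slides with about 1.5 N of friction and stays where it is left. Its front plate is 12 mm thick, 190 mm wide and reaches from the bench to 80 mm, level with the chest's top.
- drawer_in (a point): centre of the drawer's inner floor (12 mm above the bench), moves with the drawer; axes as the chest's. Inside, the drawer is 128 mm (x) by 164 mm (y) with side and back walls 19 mm above its floor; the chest leaves 60 mm free above this floor.
- drawer_face (a point): centre of the outer face of the drawer's front plate, half-way up (40 mm); moves with the drawer; axes as the chest's (the face looks to -x). Two small dark knobs 60 mm left and right of it stick out 21 mm; between them the face is flat, for pushing.
- hasp (a joint): angle of the hasp in rad, hinged on top of the chest: 0 is lying flat and level over the drawer front with its slot round the staple (closed); it grows as the hasp is swung up and backward (pi/2 upright, 2.7 thrown back). Friction (0.04 N m) holds it where it is left, so it must be pressed down to lie flat.
- latch_hinge (a point): middle of the hasp's hinge line on the chest's top (84 mm above the bench, 20 mm in front of the chest's centre); the line runs along the chest's y axis
- hasp_end (a point): on the solid end of the steel hasp strap (26 mm wide, 3 mm thick, 90 mm long), 82 mm from the hinge line. Closed, it projects just in front of the drawer front, 84 mm above the bench, past the staple: a steel eye 13 mm high in the middle of the front's top edge, which comes up through the strap's slot (13 x 24 mm, centred 61 mm from the hinge) when the drawer is home.
- tray: open aluminium carry tray, 112 mm (x) by 146 mm (y), walls 16 mm high, 3 mm thick, floor 3 mm, 0.22 kg; two 16 mm high walls along y at x = +-17.5 mm leave a 34 mm bay under the wooden handle (fingers need it free) and a compartment of 34 x 140 mm for weights on each side. Origin: centre of its underside; z up. It goes into the drawer with its x axis along the chest's x (either way round), with 8 mm to spare on each side.
- tray_grip (a point): centre of the tray's wooden handle, 36 mm above the tray's underside: a bar 34 mm long along the tray's x, 12 mm thick in y, from 24 to 48 mm above the underside, on two posts
- weight_a_mid (a point): brass balance weight, a short cylinder with a knob on top, standing on the bench (origin here: on its axis, half-way up; z axis up along it). Large one: 26 mm in diameter, 30 mm high over the knob, 100 g. The straight lower body, below about 15 mm, is the part to grip. It may be absent in a run.
- weight_b_mid (a point): brass balance weight, a short cylinder with a knob on top, standing on the bench (origin here: on its axis, half-way up; z axis up along it). Large one: 26 mm in diameter, 30 mm high over the knob, 100 g. The straight lower body, below about 15 mm, is the part to grip. It may be absent in a run.
- weight_c_mid (a point): brass balance weight, a short cylinder with a knob on top, standing on the bench (origin here: on its axis, half-way up; z axis up along it). Small one: 21 mm in diameter, 25 mm high over the knob, 50 g. The straight lower body, below about 12 mm, is the part to grip. It may be absent in a run.
- weight_d_mid (a point): brass balance weight, a short cylinder with a knob on top, standing on the bench (origin here: on its axis, half-way up; z axis up along it). Small one: 21 mm in diameter, 25 mm high over the knob, 50 g. The straight lower body, below about 12 mm, is the part to grip. It may be absent in a run.
- weight_e_mid (a point): brass balance weight, a short cylinder with a knob on top, standing on the bench (origin here: on its axis, half-way up; z axis up along it). Small one: 21 mm in diameter, 25 mm high over the knob, 50 g. The straight lower body, below about 12 mm, is the part to grip. It may be absent in a run.
- wax_mid (a point): bystander: small open glass jar of wax-coloured filling, 44 mm across, 60 mm high (point: its middle, half-way up). To be left where it stands.
- bowl_mid (a point): bystander: white mortar, 69 mm across, 52 mm high (point: its middle, half-way up). To be left where it stands.
- tape_mid (a point): bystander: roll of tape lying flat, 66 mm across, 28 mm high (point: its middle, half-way up). To be left where it stands.
- tin_mid (a point): bystander: shallow round brass tin, 78 mm across, 26 mm high (point: its middle, half-way up). To be left where it stands.

How it is judged:
By the outcome, as a careful person would: the job done as asked, in the order asked, and still so for the second after the job is handed in, with the robot touching nothing.
Of weight_a, weight_b, weight_c, weight_d, weight_e only 3 to 4 are there at a start; the rules pass over those that are not, and their reading is None.
At some moment in a run one of weight_a, weight_b, weight_c, weight_d, weight_e may be knocked a few centimetres aside while the robot is not near it.
It also fails if it takes over 192 s, if anything falls off the work surface, if the arm or the gripper's body presses on something with over 40 N, if the wrist force passes 120 N, or if a joint passes its speed limit or range.

ROBOT

A 6-joint arm with a two-finger parallel gripper is mounted at the origin on a cart in front of the work surface, level with it; the furniture and walls round the work are solid. World frame = base frame: x ahead of the robot, y to its left, z up, the work surface at z = 0. Lengths are in m, angles in rad, forces in N, time in s.
With the tool pointing down it reaches from about 0.35 to 0.85 m from the base axis. Payload 8.1 kg.
Tool frame: the origin (TCP) lies between the finger pads; the fingertips stand 14 mm ahead of it and the grasp point (between the pads) lies 5 mm behind it; z points along the fingers, y is the line along which they close (so a half turn about z gives the same grasp; the last joint's range is limited). The gripper opens to 93 mm and grips with 3 to 60 N. Pads are 15 mm wide; open, the fingers measure 128 mm over their backs; the gripper's body (75 mm by 188 mm) begins 65 mm behind the grasp point.
Start: joints at [-1.201, 0.13, 1.488, -0, 1.523, -0.085], TCP at [0.264, -0.539, 0.233] pointing down, gripper open.
Joint ranges: [-2.96, 2.96], [-0.89, 2.26], [0.02, 2.5], [-1.34, 4.48], [0, 2.73], [-2.66, 2.66]. Speed limits (rad/s): [2.39, 2.39, 2.79, 3.14, 3.14, 3.14].

INTERFACE

Orientations are given as a rotation vector (axis times angle).
In Python, from plant import robot gives the robot as it stands.
- The arm moves only by the tool arm_command, never from a script. Its argument "targets" is a list of rows, each an object of numbers: "x", "y", "z": the shift along the world's x, y, z in units of 500 mm (1.0 is 500 mm); "rx", "ry", "rz": the turn, a rotation vector about the world's x, y, z in units of 2 rad (1.0 is 2 rad); "claw": the closure in counts, from 0 (fully open) to 255 (shut). In form: [{"x": .., "y": .., "z": .., "rx": .., "ry": .., "rz": .., "claw": ..}, ...]. A call has 1 to 10 rows; each row is the pose to reach, as a shift and turn from the pose commanded when the call began; what a row does not reach only later rows make up. A row lasts 1/12 s, in which the tool goes at most 41.7 mm and 7.16 degrees, less where a joint would pass 70% of its speed; a pose out of reach is approached as far as the arm can. A call with a number of a shift or a turn outside -1 to 1 is refused whole. A call with a gripper value outside its range is refused whole. The fingers move at their own pace and stop on an object; "squeeze" is the grip in N (left out, the last holds). Time passes only in rows, so rows that repeat a pose let the fingers close. It gives the time, the measured TCP pose, the force, the opening and the grip force at its end, in the units of the state.
- robot.read_state(): the state, without advancing time (a new reading comes with each control period).
- robot.read_camera(name): name is "side" or "top" or "wrist"; returns (picture, depth): 384x512x3 uint8, red, green, blue; 384x512 float32, m along the optical axis (not along the pixel's ray), 0 where there is no reading.
- robot.get_calibration(name): a dict with "intrinsics" (3x3 intrinsics, pixels), "origin" and "orientation" of the camera in the world. Camera axes: x right, y up, looking along -z (the intrinsics and any distortion apply to the point x, -y, -z); pixel columns grow to the right and rows downward; lengths in m; the calibration is good to about 2 mm. The wrist camera is an equidistant fisheye: a pixel r from the principal point sees the ray r / f radians off the axis. A picture is of the moment at which its call begins: read the wrist's pose just before it. get_calibration takes no time and is no camera call; for the wrist camera it gives the pose at the moment of the call.
- robot.close_job(): hands the job in; it is judged then, once.
The state is a dict: "t": time; "q": joint angles; "dq": joint speeds; "joint_torque": joint torques, N m; "tool_pos": TCP position; "orientation": TCP orientation; "force": force on the tool from outside, world axes, zero at the start; "wrist_torque": the same for the moment, N m; "opening": finger opening in m; "gripper_force": force on a finger pad.
Only numpy, scipy, OpenCV 4.12 (cv2) and the standard library are available. Lean on these libraries where they do the work, as an engineer would, in place of code of your own. Each camera call takes 0.05 s, during which the arm holds its last target. There are 200 camera calls.

## Working session

There is one attempt and no reset: what is moved stays moved. The work goes in short steps, Python scripts to look and compute and a tool call to move; the robot and the scene stay as the last step left them, time stands still between calls to the robot, and variables do not carry over. Pictures are saved under pics/ and viewed, at most 18 in all, crops included, and the job is handed in when it is done.

Besides the shell and the picture viewer there is one more tool, called after "Emit:" as a command line: name --argument value ..., lists and objects as JSON in quotes. arm_command: Moves the arm, as the interface text tells. Shifts and turns lie within -1 to 1; 1 stands for 500 mm of shift or 2 rad of turn. Its arguments: {"type":"object","properties":{"targets":{"type":"array","items":{"type":"object","properties":{"x":{"type":"number","minimum":-1,"maximum":1},"y":{"type":"number","minimum":-1,"maximum":1},"z":{"type":"number","minimum":-1,"maximum":1},"rx":{"type":"number","minimum":-1,"maximum":1},"ry":{"type":"number","minimum":-1,"maximum":1},"rz":{"type":"number","minimum":-1,"maximum":1},"claw":{"type":"number"}}}},"squeeze":{"type":"number"}},"required":["targets"]}

```bash
ls; mkdir -p pics; cat > h.py <<'E'
import numpy as np, cv2
from plant import robot
def snap(name, fn=None):
    c=robot.get_calibration(name); im,d=robot.read_camera(name)
    if fn: cv2.imwrite('pics/'+fn, cv2.cvtColor(im,cv2.COLOR_RGB2BGR))
    return c,im,d
def pts(c,d):
    K=np.array(c['intrinsics']);R=np.array(c['orientation'])
    if R.ndim==1: R=cv2.Rodrigues(R)[0]
    v,u=np.mgrid[:d.shape[0],:d.shape[1]]
    p=np.stack([(u-K[0,2])/K[0,0]*d,-(v-K[1,2])/K[1,1]*d,-d],-1)
    return p@R.T+np.array(c['origin'])
E
python3 - <<'E'
from h import *
print(robot.read_state())
for n in('top','side'):
    c,im,d=snap(n,n+'0.png'); print(c,(d>0).mean())
    np.savez(n+'0.npz',im=im,d=d)
E
```

```text
pics
{'t': 0.0, 'q': array([-1.20138457e+00,  1.31162987e-01,  1.48929594e+00,  1.38226128e-05,
        1.52299250e+00, -8.54002840e-02]), 'dq': array([ 0.00147391, -0.00019224, -0.0001309 , -0.00203098, -0.00023486,
        0.00198854]), 'joint_torque': array([ 7.06952087e-04, -5.59831953e+01, -4.91772723e+01,  7.69860414e-02,
        3.54325015e-02, -1.78552218e-04]), 'tool_pos': array([ 0.26340074, -0.53847822,  0.23157719]), 'orientation': array([-3.05891637e+00, -7.07859163e-01,  3.91530285e-04]), 'force': array([-0.83055118, -0.00419763,  0.17704743]), 'wrist_torque': array([-0.01270525,  0.00151061,  0.02260999]), 'gripper_force': 0.0, 'opening': 0.09309083629851624}
{'intrinsics': array([[351.65098742,   0.        , 254.51231653],
       [  0.        , 351.65098742, 194.19749485],
       [  0.        ,   0.        ,   1.        ]]), 'origin': array([ 0.46153936, -0.0206366 ,  1.17054959]), 'orientation': array([ 0.03886358, -0.06098099, -1.56019378])} 0.9959004720052084
{'intrinsics': array([[364.89304573,   0.        , 258.00576289],
       [  0.        , 364.89304573, 194.93256334],
       [  0.        ,   0.        ,   1.        ]]), 'origin': array([-0.00818418, -0.79967065,  0.58089706]), 'orientation': array([ 1.05716382, -0.33214492, -0.57189623])} 0.9959971110026041
```

View pics/top0.png

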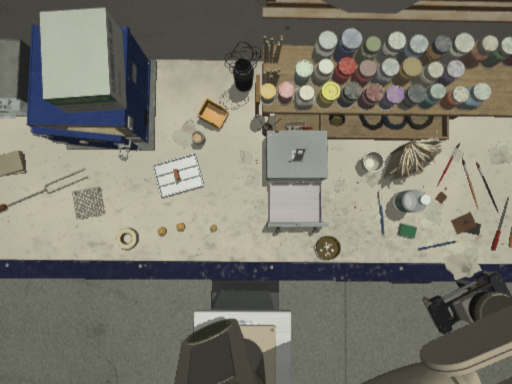

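View pics/side0.png

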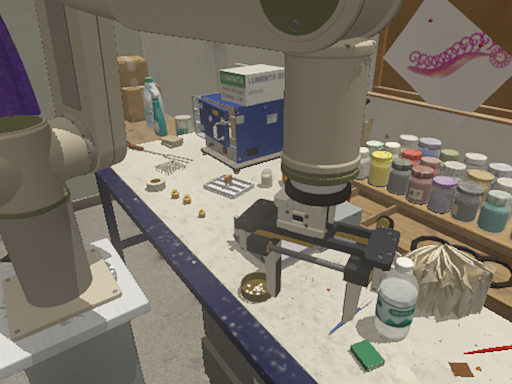

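The top view shows the tray at (178,175), weights near (162,231), (181,227) and (213,228), the chest at (297,155) with its drawer open toward the robot, and the hasp thrown back at (298,155). The tape is at (126,238), the tin at (327,247), the jar at (198,138) and the mortar at (373,160).

```bash
python3 - <<'E'
from h import *
c=robot.get_calibration('top'); z=np.load('top0.npz'); im,d=z['im'],z['d']
P=pts(c,d); np.set_printoptions(precision=4,suppress=True)
print('bench z',np.median(P[180:250,230:260,2]))
hsv=cv2.cvtColor(im,cv2.COLOR_RGB2HSV)
m=((hsv[...,0]>10)&(hsv[...,0]<28)&(hsv[...,1]>110)&(hsv[...,2]>80)).astype(np.uint8)
n,l,s,ce=cv2.connectedComponentsWithStats(m)
for i in range(1,n):
    if s[i,4]>12 and 100<ce[i][0]<420 and 100<ce[i][1]<262:
        q=P[l==i]; print(ce[i],s[i,2:],q.mean(0),q[:,2].max())
# chest top, tray etc by height
zz=P[...,2]
for nm,(a,b),(r0,r1,c0,c1) in [('chesttop',(.07,.1),(120,235,255,340)),('front',(.06,.095),(205,240,255,340)),('tray',(.008,.03),(145,205,145,212))]:
    k=np.zeros_like(zz,bool);k[r0:r1,c0:c1]=True;k&=(zz>a)&(zz<b)
    q=P[k]; r=cv2.minAreaRect(q[:,:2].astype(np.float32)*1000); print(nm,k.sum(),q.mean(0),r,q.min(0),q.max(0))
crop=im[120:260,110:395]; crop=cv2.resize(crop,None,fx=2.8,fy=2.8,interpolation=cv2.INTER_CUBIC)
cv2.imwrite('pics/c1.png',crop[...,::-1])
E
```

```text
bench z -0.0012122101526041984
[212.9222 113.9725] [ 30  31 437] [0.8001 0.104  0.0215] 1.1705495904254886
[176.0333 173.9   ] [ 5  9 30] [0.5956 0.2156 0.0481] 0.05223177500048615
[180.1463 226.5854] [ 7  7 41] [0.4271 0.2036 0.0227] 0.03297987226268151
[213.3333 227.875 ] [ 6  5 24] [0.4238 0.0965 0.0194] 0.026382026614107046
[161.6304 230.8913] [ 8  7 46] [0.4126 0.2632 0.0221] 0.03168366538256828
[326.545 246.745] [ 21  20 200] [ 0.3663 -0.2724  0.0216] 1.1705495904254886
chesttop 3020 [ 0.6413 -0.1664  0.0808] ((600.04736328125, -152.82337951660156), (332.8545837402344, 220.6087646484375), 0.5049996972084045) [ 0.4331 -0.2645  0.0706] [ 0.7656 -0.0413  0.0982]
front 245 [ 0.4385 -0.1693  0.0804] ((438.5096740722656, -169.76974487304688), (9.493001937866211, 189.34164428710938), 0.5049996972084045) [ 0.4331 -0.2645  0.073 ] [ 0.444  -0.0751  0.094 ]
tray 385 [0.6118 0.231  0.016 ] ((612.9554443359375, 228.93325805664062), (173.59414672851562, 184.42910766601562), 4.486242294311523) [0.5229 0.1328 0.008 ] [0.6979 0.3265 0.0298]
```

View pics/c1.png

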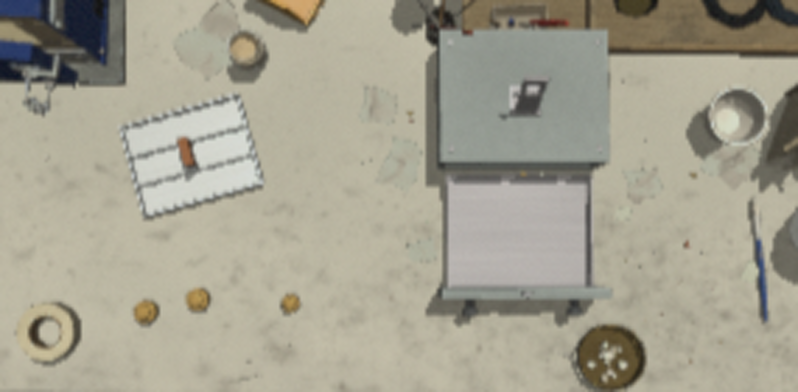

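The zoomed crop shows two larger weights at crop (146,312) and (198,299) and one small one at (290,303). The tray is at (192,157), yawed about 15°, with its handle at (187,152). The drawer is open with its front plate at crop row 293, and the hasp is at (530,95), thrown back.

```bash
cat >> h.py <<'E'
def ray(c,uv,z):
    K=np.array(c['intrinsics']);R=cv2.Rodrigues(np.array(c['orientation'],float))[0];o=np.array(c['origin'])
    uv=np.atleast_2d(uv).astype(float)
    v=np.c_[(uv[:,0]-K[0,2])/K[0,0],-(uv[:,1]-K[1,2])/K[1,1],-np.ones(len(uv))]@R.T
    return o+v*((z-o[2])/v[:,2:3])
np.set_printoptions(precision=4,suppress=True)
E
python3 - <<'E'
from h import *
c=robot.get_calibration('top'); z=np.load('top0.npz'); im,d=z['im'],z['d']
P=pts(c,d); hsv=cv2.cvtColor(im,cv2.COLOR_RGB2HSV); H,S,V=[hsv[...,i].astype(int) for i in range(3)]
# tray
box=np.zeros(im.shape[:2],np.uint8); box[145:205,145:212]=1
print('bench hsv',hsv[210,200],'tray',hsv[182,170],hsv[165,185],'chest',hsv[140,290],'drawer',hsv[200,295])
m=((S<20)&(V>150)&(box>0)).astype(np.uint8); m=cv2.morphologyEx(m,cv2.MORPH_CLOSE,np.ones((5,5)))
n,l,s,ce=cv2.connectedComponentsWithStats(m); i=1+s[1:,4].argmax(); cs=cv2.findContours((l==i).astype(np.uint8),0,2)[0]
h=cv2.convexHull(np.vstack(cs))[:,0]; w=ray(c,h,0.014)[:,:2]
print('tray',s[i],cv2.minAreaRect((w*1000).astype(np.float32)))
k=(H<12)&(S>100)&(box>0); hp=np.argwhere(k)[:,::-1]; print('handle',len(hp),ray(c,hp.mean(0),.048),cv2.minAreaRect((ray(c,hp,.048)[:,:2]*1000).astype(np.float32)))
# chest top by depth
k=(P[...,2]>.07)&(P[...,2]<.087);k[:,:255]=0;k[:,340:]=0;k[:120]=0;k[235:]=0
for r in range(124,235,3):
    cc=np.where(k[r])[0]
    if len(cc)>5: print(r,len(cc),P[r,cc[0]],P[r,cc[-1]])
k=(P[...,2]>.087)&(P[...,2]<.2);k[:,:270]=0;k[:,325:]=0;k[:135]=0;k[200:]=0
print('hasp',P[k].mean(0),P[k].min(0),P[k].max(0))
for nm,(r0,r1,c0,c1) in dict(jar=(130,147,190,207),mort=(145,175,358,388),tape=(225,252,112,140),tin=(232,262,312,343)).items():
    k=np.zeros_like(d,bool);k[r0:r1,c0:c1]=1;k&=(P[...,2]>.012)&(P[...,2]<.08); q=P[k]; print(nm,q.mean(0),q.min(0),q.max(0))
# other brass-like small blobs
m=((H>8)&(H<30)&(S>90)&(V>60)).astype(np.uint8);n,l,s,ce=cv2.connectedComponentsWithStats(m)
for i in range(1,n):
    if 10<s[i,4]<80 and s[i,2]<12 and s[i,3]<12: print('b',ce[i],s[i,2:],P[l==i].mean(0))
E
```

```text
bench hsv [ 24  34 190] tray [ 40  12 190] [ 38  10 213] chest [ 49  14 148] drawer [ 19  11 182]
tray [ 152  153   52   44 1455] ((597.7654418945312, 217.77635192871094), (113.28482055664062, 145.58668518066406), 16.687908172607422)
handle 0 [[nan nan nan]] ((0.0, 0.0), (0.0, 0.0), 0.0)
133 60 [ 0.7248 -0.0732  0.0781] [ 0.7267 -0.2591  0.0804]
136 60 [ 0.7148 -0.0732  0.0798] [ 0.7164 -0.2584  0.0835]
139 60 [ 0.705  -0.0732  0.0812] [ 0.7078 -0.2593  0.0792]
142 60 [ 0.6952 -0.0732  0.0822] [ 0.6972 -0.2582  0.0842]
145 60 [ 0.6862 -0.0734  0.0799] [ 0.6883 -0.2589  0.0808]
148 51 [ 0.6765 -0.0734  0.0811] [ 0.6792 -0.2592  0.079 ]
151 56 [ 0.6675 -0.0736  0.0783] [ 0.6691 -0.2586  0.0817]
154 51 [ 0.6572 -0.0735  0.0828] [ 0.6595 -0.2584  0.0826]
157 52 [ 0.6477 -0.0735  0.0832] [ 0.6506 -0.2622  0.0793]
160 53 [ 0.6387 -0.0737  0.0805] [ 0.6413 -0.2624  0.0783]
163 61 [ 0.6294 -0.0738  0.0793] [ 0.6311 -0.2614  0.0825]
166 60 [ 0.6199 -0.0739  0.0797] [ 0.6224 -0.2626  0.0772]
169 60 [ 0.6106 -0.074   0.0782] [ 0.6129 -0.2624  0.0778]
172 61 [ 0.6011 -0.074   0.0793] [ 0.6029 -0
[... 928 characters left out ...]
15   0.1221]
b [279.625 111.875] [10  3 16] [ 0.7779 -0.1085  0.128 ]
b [507.5714 113.7857] [ 7  5 14] [ 0.7812 -0.8028  0.1294]
b [501.  114.5] [ 8  3 12] [ 0.7788 -0.7826  0.1292]
b [310.9697 125.0303] [11 10 33] [ 0.7714 -0.2248  0.0055]
b [442.9643 136.9643] [10  4 28] [ 0.7306 -0.6583  0.0303]
b [176.0303 173.8788] [ 5 10 33] [0.5957 0.2157 0.0479]
b [440.7895 197.1053] [10 10 57] [ 0.5327 -0.6604  0.0043]
b [  1.9259 207.1852] [ 6  6 27] [0.4843 0.7825 0.0177]
b [180.32 226.62] [ 8  8 50] [0.4269 0.2033 0.0213]
b [213.5185 227.8889] [ 6  6 27] [0.4237 0.0959 0.0187]
b [161.5 231. ] [ 8  7 48] [0.4122 0.2637 0.0219]<stdin>:11: RuntimeWarning: Mean of empty slice.
  ret = um.true_divide(
```

Emit:
arm_command --targets '[{"x": 0.372, "y": 0.7, "z": 0, "rz": -0.082, "claw": 0}, {"x": 0.372, "y": 0.7, "z": 0, "rz": -0.082, "claw": 60}, {"x": 0.372, "y": 0.7, "z": 0, "rz": -0.082, "claw": 128}, {"x": 0.372, "y": 0.7, "z": 0, "rz": -0.082, "claw": 128}, {"x": 0.372, "y": 0.7, "z": 0, "rz": -0.082, "claw": 128}, {"x": 0.372, "y": 0.7, "z": 0, "rz": -0.082, "claw": 128}, {"x": 0.372, "y": 0.7, "z": 0, "rz": -0.082, "claw": 128}, {"x": 0.372, "y": 0.7, "z": 0, "rz": -0.082, "claw": 128}, {"x": 0.372, "y": 0.7, "z": 0, "rz": -0.082, "claw": 128}, {"x": 0.372, "y": 0.7, "z": 0, "rz": -0.082, "claw": 128}]' --squeeze 25

```text
schema error: expected keys x, y, z, rx, ry, rz, claw
```

Emit:
arm_command --targets '[{"x": 0.372, "y": 0.7, "z": 0, "rx": 0, "ry": 0, "rz": -0.082, "claw": 0}, {"x": 0.372, "y": 0.7, "z": 0, "rx": 0, "ry": 0, "rz": -0.082, "claw": 128}, {"x": 0.372, "y": 0.7, "z": 0, "rx": 0, "ry": 0, "rz": -0.082, "claw": 128}, {"x": 0.372, "y": 0.7, "z": 0, "rx": 0, "ry": 0, "rz": -0.082, "claw": 128}, {"x": 0.372, "y": 0.7, "z": 0, "rx": 0, "ry": 0, "rz": -0.082, "claw": 128}, {"x": 0.372, "y": 0.7, "z": 0, "rx": 0, "ry": 0, "rz": -0.082, "claw": 128}, {"x": 0.372, "y": 0.7, "z": 0, "rx": 0, "ry": 0, "rz": -0.082, "claw": 128}, {"x": 0.372, "y": 0.7, "z": 0, "rx": 0, "ry": 0, "rz": -0.082, "claw": 128}, {"x": 0.372, "y": 0.7, "z": 0, "rx": 0, "ry": 0, "rz": -0.082, "claw": 128}, {"x": 0.372, "y": 0.7, "z": 0, "rx": 0, "ry": 0, "rz": -0.082, "claw": 128}]' --squeeze 25

```text
t: 0.93
tool_pos: [0.4507, -0.1851, 0.2324]
orientation: [-3.107, -0.458, -0.001]
force: [0.4, -0.2, 0.0]
opening: 0.0469
gripper_force: 0.0
```

Emit:
arm_command --targets '[{"x": -0.076, "y": 0.8, "z": -0.2, "rx": 0, "ry": 0, "rz": 0, "claw": 128}, {"x": -0.076, "y": 0.8, "z": -0.2, "rx": 0, "ry": 0, "rz": 0, "claw": 128}, {"x": -0.076, "y": 0.8, "z": -0.2, "rx": 0, "ry": 0, "rz": 0, "claw": 128}, {"x": -0.076, "y": 0.8, "z": -0.2, "rx": 0, "ry": 0, "rz": 0, "claw": 128}, {"x": -0.076, "y": 0.8, "z": -0.2, "rx": 0, "ry": 0, "rz": 0, "claw": 128}, {"x": -0.076, "y": 0.8, "z": -0.2, "rx": 0, "ry": 0, "rz": 0, "claw": 128}, {"x": -0.076, "y": 0.8, "z": -0.2, "rx": 0, "ry": 0, "rz": 0, "claw": 128}, {"x": -0.076, "y": 0.8, "z": -0.2, "rx": 0, "ry": 0, "rz": 0, "claw": 128}, {"x": -0.076, "y": 0.8, "z": -0.2, "rx": 0, "ry": 0, "rz": 0, "claw": 128}, {"x": -0.076, "y": 0.8, "z": -0.2, "rx": 0, "ry": 0, "rz": 0, "claw": 128}]'

```text
t: 1.77
tool_pos: [0.4106, 0.2131, 0.1319]
orientation: [-3.108, -0.456, 0.0]
force: [0.9, -0.3, -0.2]
opening: 0.0462
gripper_force: 0.0
```

```bash
python3 - <<'E'
from h import *
c,im,d=snap('wrist','w1.png'); print(c, robot.read_state()['tool_pos'],robot.read_state()['t'])
E
```

```text
{'intrinsics': array([[297.3186,   0.    , 257.9676],
       [  0.    , 297.3186, 191.9423],
       [  0.    ,   0.    ,   1.    ]]), 'origin': array([0.4911, 0.2378, 0.2844]), 'orientation': array([-0.2635,  0.1959, -1.2693])} [0.4085 0.2183 0.13  ] 1.8167
```

View pics/w1.png

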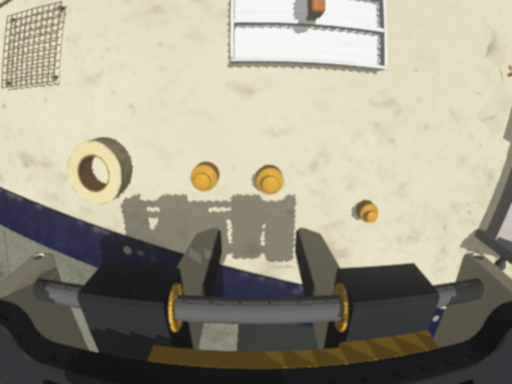

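The wrist view shows weights at (204,177), (269,180) and (369,212), all standing. The tape is at (96,170), the tray with its handle is at (308,30), and the fingertips are at (200,245) and (318,245).

```bash
cat >> h.py <<'E'
def wray(c,uv,z):
    K=c['intrinsics'];R=cv2.Rodrigues(np.array(c['orientation'],float))[0];o=np.array(c['origin'])
    uv=np.atleast_2d(uv).astype(float); a=(uv-[K[0,2],K[1,2]])/K[0,0]; r=np.linalg.norm(a,axis=1)+1e-9
    v=np.c_[a[:,0]/r*np.sin(r),-a[:,1]/r*np.sin(r),-np.cos(r)]@R.T
    return o+v*((z-o[2])/v[:,2:3])
def brass(im,lim=40):
    hsv=cv2.cvtColor(im,cv2.COLOR_RGB2HSV).astype(int);H,S,V=hsv[...,0],hsv[...,1],hsv[...,2]
    m=((H>10)&(H<28)&(S>120)&(V>90)).astype(np.uint8);n,l,s,ce=cv2.connectedComponentsWithStats(m)
    return [(ce[i],s[i]) for i in range(1,n) if s[i,4]>lim]
E
python3 - <<'E'
from h import *
c,im,d=snap('wrist')
for e,s in brass(im): print(e,s,wray(c,e,.012))
uv=[[231,65],[384,70],[230,0],[387,0]]
print(wray(c,uv,.016)); print(wray(c,[316,14],.024),wray(c,[316,6],.048))
print(robot.read_state()['tool_pos'])
E
```

```text
[325.7647   4.5126] [320   0  12  11 119] [[0.5963 0.2114 0.012 ]]
[210.0729 176.0694] [197 163  27  27 576] [[0.4087 0.2667 0.012 ]]
[275.6356 179.6542] [263 166  27  28 590] [[0.4232 0.2063 0.012 ]]
[374.2238 212.5957] [365 203  19  19 277] [[0.4201 0.0976 0.012 ]]
[173.17   306.5127] [168 285  15  47 353] [[0.2398 0.2741 0.012 ]]
[344.4255 313.3245] [339 291  10  42 188] [[0.2891 0.0735 0.012 ]]
[423.6394 337.4183] [408 331  30  18 208] [[ 0.2641 -0.0763  0.012 ]]
[402.5583 342.5018] [383 335  36  19 283] [[ 0.2512 -0.0433  0.012 ]]
[376.9356 346.4169] [357 339  37  19 295] [[ 0.2395 -0.0042  0.012 ]]
[351.7127 350.3273] [339 342  27  20 275] [[0.227  0.0309 0.012 ]]
[324.2708 355.2865] [310 349  27  16 192] [[0.2109 0.0659 0.012 ]]
[294.0105 356.9319] [280 351  26  16 191] [[0.1991 0.1056 0.012 ]]
[[0.513  0.2755 0.016 ]
 [0.5556 0.1415 0.016 ]
 [0.5719 0.2945 0.016 ]
 [0.6252 0.1575 0.016 ]]
[[0.5794 0.2185 0.024 ]] [[0.5778 0.2226 0.048 ]]
[0.409  0.2152 0.1306]
```

```bash
python3 - <<'E'
from h import *
for i in range(6):
    c,im,d=snap('wrist'); b=brass(im); s=robot.read_state()
    print(s['tool_pos'],c['origin'],[wray(c,e,.012)[0,:2] for e,q in b if q[4]>250 and e[1]<230])
E
```

```text
[0.4098 0.213  0.1312] [0.4899 0.2402 0.2827] [array([0.4088, 0.2667]), array([0.4232, 0.2063]), array([0.4201, 0.0977])]
[0.4106 0.2117 0.1319] [0.4906 0.2382 0.2835] [array([0.4087, 0.2667]), array([0.4232, 0.2063]), array([0.4201, 0.0977])]
[0.4113 0.2108 0.1324] [0.4913 0.2367 0.2841] [array([0.4087, 0.2666]), array([0.4232, 0.2063]), array([0.4201, 0.0978])]
[0.4117 0.2103 0.1327] [0.4919 0.2357 0.2847] [array([0.4088, 0.2667]), array([0.4232, 0.2063]), array([0.4201, 0.0977])]
[0.412  0.21   0.1329] [0.4923 0.235  0.2851] [array([0.4087, 0.2667]), array([0.423 , 0.2063]), array([0.4201, 0.0977])]
[0.4122 0.2099 0.133 ] [0.4925 0.2346 0.2854] [array([0.4087, 0.2667]), array([0.4232, 0.2063]), array([0.4201, 0.0977])]
```

Emit:
arm_command --targets '[{"x": -0.004, "y": 0.06, "z": 0, "rx": 0, "ry": 0, "rz": 0, "claw": 128}, {"x": -0.004, "y": 0.108, "z": 0, "rx": 0, "ry": 0, "rz": 0, "claw": 128}, {"x": -0.004, "y": 0.108, "z": -0.06, "rx": 0, "ry": 0, "rz": 0, "claw": 128}, {"x": -0.004, "y": 0.108, "z": -0.12, "rx": 0, "ry": 0, "rz": 0, "claw": 128}, {"x": -0.004, "y": 0.108, "z": -0.17, "rx": 0, "ry": 0, "rz": 0, "claw": 128}, {"x": -0.004, "y": 0.108, "z": -0.205, "rx": 0, "ry": 0, "rz": 0, "claw": 128}, {"x": -0.004, "y": 0.108, "z": -0.225, "rx": 0, "ry": 0, "rz": 0, "claw": 128}, {"x": -0.004, "y": 0.108, "z": -0.232, "rx": 0, "ry": 0, "rz": 0, "claw": 128}, {"x": -0.004, "y": 0.108, "z": -0.232, "rx": 0, "ry": 0, "rz": 0, "claw": 128}, {"x": -0.004, "y": 0.108, "z": -0.232, "rx": 0, "ry": 0, "rz": 0, "claw": 128}]'

```text
t: 3.0
tool_pos: [0.4107, 0.265, 0.0179]
orientation: [-3.108, -0.454, -0.003]
force: [0.8, 0.6, -0.5]
opening: 0.0463
gripper_force: 0.0
```

Emit:
arm_command --targets '[{"x": 0, "y": 0, "z": 0, "rx": 0, "ry": 0, "rz": 0, "claw": 150}, {"x": 0, "y": 0, "z": 0, "rx": 0, "ry": 0, "rz": 0, "claw": 170}, {"x": 0, "y": 0, "z": 0, "rx": 0, "ry": 0, "rz": 0, "claw": 230}, {"x": 0, "y": 0, "z": 0, "rx": 0, "ry": 0, "rz": 0, "claw": 230}, {"x": 0, "y": 0, "z": 0, "rx": 0, "ry": 0, "rz": 0, "claw": 230}]' --squeeze 20

```text
t: 3.42
tool_pos: [0.4102, 0.2654, 0.0174]
orientation: [-3.108, -0.455, -0.002]
force: [-0.3, -0.4, 4.8]
opening: 0.0248
gripper_force: 20.0
```

Emit:
arm_command --targets '[{"x": 0, "y": 0, "z": 0.05, "rx": 0, "ry": 0, "rz": 0, "claw": 230}, {"x": 0, "y": 0, "z": 0.12, "rx": 0, "ry": 0, "rz": 0, "claw": 230}, {"x": 0.07, "y": -0.014, "z": 0.15, "rx": 0, "ry": 0, "rz": 0, "claw": 230}, {"x": 0.13, "y": -0.028, "z": 0.15, "rx": 0, "ry": 0, "rz": 0, "claw": 230}, {"x": 0.19, "y": -0.042, "z": 0.15, "rx": 0, "ry": 0, "rz": 0, "claw": 230}, {"x": 0.24, "y": -0.05, "z": 0.15, "rx": 0, "ry": 0, "rz": 0, "claw": 230}, {"x": 0.27, "y": -0.054, "z": 0.15, "rx": 0, "ry": 0, "rz": 0, "claw": 230}, {"x": 0.286, "y": -0.056, "z": 0.15, "rx": 0, "ry": 0, "rz": 0, "claw": 230}, {"x": 0.286, "y": -0.056, "z": 0.15, "rx": 0, "ry": 0, "rz": 0, "claw": 230}, {"x": 0.286, "y": -0.056, "z": 0.15, "rx": 0, "ry": 0, "rz": 0, "claw": 230}]'

```text
t: 4.25
tool_pos: [0.5518, 0.237, 0.091]
orientation: [3.108, 0.455, -0.002]
force: [-0.4, -1.0, -1.4]
opening: 0.0252
gripper_force: 20.0
```

```bash
python3 - <<'E'
from h import *
c,im,d=snap('wrist','w2.png'); print(repr(c)); print(robot.read_state()['tool_pos'],robot.read_state()['opening'])
E
```

```text
{'intrinsics': array([[297.3186,   0.    , 257.9676],
       [  0.    , 297.3186, 191.9423],
       [  0.    ,   0.    ,   1.    ]]), 'origin': array([0.6326, 0.2617, 0.2434]), 'orientation': array([-0.2646,  0.1969, -1.2697])}
[0.5514 0.2372 0.0911] 0.02493867726055443
```

View pics/w2.png

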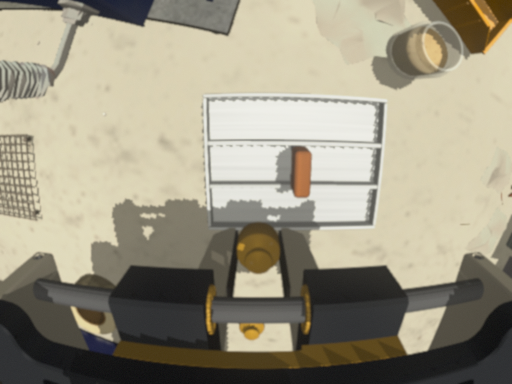

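The wrist view shows the tray's rim corners at (205,95), (386,99), (375,228) and (210,227), and the handle's top at about (302,173). The gripped large weight is at (258,247).

```bash
python3 - <<'E'
from h import *
c=robot.get_calibration('wrist')
w=wray(c,[[205,95],[386,99],[375,228],[210,227]],.016); print(w,w.mean(0))
print(cv2.minAreaRect((w[:,:2]*1000).astype(np.float32)))
print(wray(c,[303,173],.048), wray(c,[258,247],.09))
im,d=robot.read_camera('wrist')
hsv=cv2.cvtColor(im,cv2.COLOR_RGB2HSV).astype(int)
k=(hsv[...,0]<12)&(hsv[...,1]>120);k[:,:280]=0;k[:,330:]=0;k[:140]=0;k[205:]=0
p=np.argwhere(k)[:,::-1]; print(len(p),p.min(0),p.max(0),cv2.minAreaRect((wray(c,p,.048)[:,:2]*1000).astype(np.float32)))
E
```

```text
[[0.6253 0.3018 0.016 ]
 [0.667  0.1654 0.016 ]
 [0.5605 0.132  0.016 ]
 [0.5215 0.2711 0.016 ]] [0.5936 0.2175 0.016 ]
((592.7794189453125, 217.33572387695312), (111.62057495117188, 144.42364501953125), 16.989437103271484)
[[0.5944 0.2185 0.048 ]] [[0.5532 0.2382 0.09  ]]
3 [296 154] [310 169] ((602.6421508789062, 222.9376983642578), (9.794915199279785, 10.152901649475098), 37.22329330444336)
```

Emit:
arm_command --targets '[{"x": -0.009, "y": -0.002, "z": -0.03, "rx": 0, "ry": 0, "rz": 0, "claw": 230}, {"x": -0.009, "y": -0.002, "z": -0.06, "rx": 0, "ry": 0, "rz": 0, "claw": 230}, {"x": -0.009, "y": -0.002, "z": -0.09, "rx": 0, "ry": 0, "rz": 0, "claw": 230}, {"x": -0.009, "y": -0.002, "z": -0.12, "rx": 0, "ry": 0, "rz": 0, "claw": 230}, {"x": -0.009, "y": -0.002, "z": -0.135, "rx": 0, "ry": 0, "rz": 0, "claw": 230}, {"x": -0.009, "y": -0.002, "z": -0.14, "rx": 0, "ry": 0, "rz": 0, "claw": 230}, {"x": -0.009, "y": -0.002, "z": -0.141, "rx": 0, "ry": 0, "rz": 0, "claw": 230}, {"x": -0.009, "y": -0.002, "z": -0.141, "rx": 0, "ry": 0, "rz": 0, "claw": 230}, {"x": -0.009, "y": -0.002, "z": -0.141, "rx": 0, "ry": 0, "rz": 0, "claw": 230}, {"x": -0.009, "y": -0.002, "z": -0.141, "rx": 0, "ry": 0, "rz": 0, "claw": 230}]'

```text
t: 5.18
tool_pos: [0.5486, 0.2362, 0.022]
orientation: [-3.108, -0.455, -0.002]
force: [0.4, 0.8, -1.2]
opening: 0.0249
gripper_force: 20.0
```

Emit:
arm_command --targets '[{"x": 0, "y": 0, "z": 0, "rx": 0, "ry": 0, "rz": 0, "claw": 165}, {"x": 0, "y": 0, "z": 0, "rx": 0, "ry": 0, "rz": 0, "claw": 160}, {"x": 0, "y": 0, "z": 0, "rx": 0, "ry": 0, "rz": 0, "claw": 160}, {"x": 0, "y": 0, "z": 0.04, "rx": 0, "ry": 0, "rz": 0, "claw": 160}, {"x": 0, "y": 0, "z": 0.09, "rx": 0, "ry": 0, "rz": 0, "claw": 160}, {"x": 0, "y": 0, "z": 0.15, "rx": 0, "ry": 0, "rz": 0, "claw": 128}, {"x": -0.06, "y": -0.014, "z": 0.15, "rx": 0, "ry": 0, "rz": 0, "claw": 128}, {"x": -0.12, "y": -0.028, "z": 0.15, "rx": 0, "ry": 0, "rz": 0, "claw": 128}, {"x": -0.12, "y": -0.028, "z": 0.15, "rx": 0, "ry": 0, "rz": 0, "claw": 128}, {"x": -0.12, "y": -0.028, "z": 0.15, "rx": 0, "ry": 0, "rz": 0, "claw": 128}]'

```text
t: 6.02
tool_pos: [0.4865, 0.2216, 0.0957]
orientation: [3.108, 0.456, -0.002]
force: [0.4, 0.4, -0.7]
opening: 0.0465
gripper_force: 0.0
```

```bash
python3 - <<'E'
from h import *
c,im,d=snap('wrist','w3.png'); 
for e,s in brass(im,100): print(e,s,wray(c,e,.014)[0])
E
```

```text
[308.9747  78.2683] [302  56  15  46 671] [0.5962 0.2136 0.014 ]
[262.7438 128.9022] [247 113  32  33 808] [0.5468 0.2363 0.014 ]
[254.6772 270.5267] [242 259  26  25 505] [0.422 0.206 0.014]
[173.0366 307.2134] [168 285  15  47 328] [0.351  0.2732 0.014 ]
[344.5389 310.7927] [339 287  10  45 193] [0.3971 0.1009 0.014 ]
[423.7899 336.7464] [411 331  25  14 138] [ 0.3725 -0.0302  0.014 ]
[402.3298 342.    ] [387 336  31  17 191] [ 0.3612 -0.001   0.014 ]
[376.7429 345.8762] [360 339  33  19 210] [0.3513 0.0329 0.014 ]
[351.2885 350.0288] [340 342  25  20 208] [0.3402 0.0635 0.014 ]
[324.106  355.2715] [310 350  26  15 151] [0.326  0.0933 0.014 ]
[293.4485 357.0364] [280 352  25  15 165] [0.3157 0.1281 0.014 ]
```

View pics/w3.png

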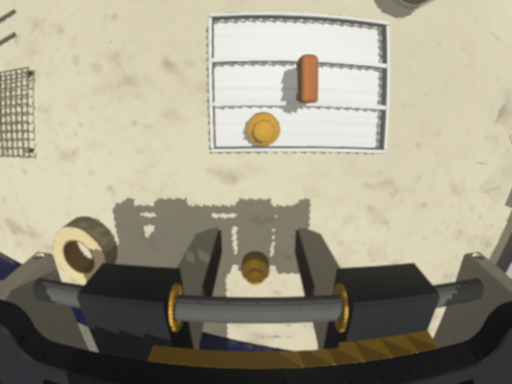

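The first weight stands in the near compartment at (263,129). The second is still at (255,270), between the fingers' lines.

Emit:
arm_command --targets '[{"x": -0.06, "y": -0.015, "z": 0, "rx": 0, "ry": 0, "rz": 0, "claw": 128}, {"x": -0.11, "y": -0.028, "z": 0, "rx": 0, "ry": 0, "rz": 0, "claw": 128}, {"x": -0.13, "y": -0.033, "z": -0.02, "rx": 0, "ry": 0, "rz": 0, "claw": 128}, {"x": -0.13, "y": -0.033, "z": -0.05, "rx": 0, "ry": 0, "rz": 0, "claw": 128}, {"x": -0.13, "y": -0.033, "z": -0.1, "rx": 0, "ry": 0, "rz": 0, "claw": 128}, {"x": -0.13, "y": -0.033, "z": -0.14, "rx": 0, "ry": 0, "rz": 0, "claw": 128}, {"x": -0.13, "y": -0.033, "z": -0.155, "rx": 0, "ry": 0, "rz": 0, "claw": 128}, {"x": -0.13, "y": -0.033, "z": -0.159, "rx": 0, "ry": 0, "rz": 0, "claw": 128}, {"x": -0.13, "y": -0.033, "z": -0.159, "rx": 0, "ry": 0, "rz": 0, "claw": 128}, {"x": -0.13, "y": -0.033, "z": -0.159, "rx": 0, "ry": 0, "rz": 0, "claw": 128}]'

```text
t: 6.9
tool_pos: [0.4244, 0.2059, 0.0178]
orientation: [-3.108, -0.455, -0.003]
force: [0.2, 0.4, 0.3]
opening: 0.0465
gripper_force: 0.0
```

Emit:
arm_command --targets '[{"x": 0, "y": 0, "z": 0, "rx": 0, "ry": 0, "rz": 0, "claw": 150}, {"x": 0, "y": 0, "z": 0, "rx": 0, "ry": 0, "rz": 0, "claw": 170}, {"x": 0, "y": 0, "z": 0, "rx": 0, "ry": 0, "rz": 0, "claw": 230}, {"x": 0, "y": 0, "z": 0, "rx": 0, "ry": 0, "rz": 0, "claw": 230}, {"x": 0, "y": 0, "z": 0, "rx": 0, "ry": 0, "rz": 0, "claw": 230}, {"x": 0, "y": 0, "z": 0.05, "rx": 0, "ry": 0, "rz": 0, "claw": 230}, {"x": 0, "y": 0, "z": 0.1, "rx": 0, "ry": 0, "rz": 0, "claw": 230}, {"x": 0, "y": 0, "z": 0.16, "rx": 0, "ry": 0, "rz": 0, "claw": 230}, {"x": 0, "y": 0, "z": 0.18, "rx": 0, "ry": 0, "rz": 0, "claw": 230}, {"x": 0, "y": 0, "z": 0.18, "rx": 0, "ry": 0, "rz": 0, "claw": 230}]'

```text
t: 7.73
tool_pos: [0.4254, 0.2063, 0.1098]
orientation: [-3.107, -0.455, -0.009]
force: [-0.2, 0.1, -0.8]
opening: 0.0249
gripper_force: 20.0
```

Emit:
arm_command --targets '[{"x": 0.04, "y": -0.002, "z": 0, "rx": 0, "ry": 0, "rz": 0, "claw": 230}, {"x": 0.1, "y": -0.004, "z": 0, "rx": 0, "ry": 0, "rz": 0, "claw": 230}, {"x": 0.16, "y": -0.006, "z": 0, "rx": 0, "ry": 0, "rz": 0, "claw": 230}, {"x": 0.22, "y": -0.008, "z": 0, "rx": 0, "ry": 0, "rz": 0, "claw": 230}, {"x": 0.28, "y": -0.01, "z": 0, "rx": 0, "ry": 0, "rz": 0, "claw": 230}, {"x": 0.34, "y": -0.012, "z": 0, "rx": 0, "ry": 0, "rz": 0, "claw": 230}, {"x": 0.39, "y": -0.013, "z": 0, "rx": 0, "ry": 0, "rz": 0, "claw": 230}, {"x": 0.415, "y": -0.013, "z": 0, "rx": 0, "ry": 0, "rz": 0, "claw": 230}, {"x": 0.425, "y": -0.013, "z": 0, "rx": 0, "ry": 0, "rz": 0, "claw": 230}, {"x": 0.425, "y": -0.013, "z": 0, "rx": 0, "ry": 0, "rz": 0, "claw": 230}]'

```text
t: 8.57
tool_pos: [0.6351, 0.1985, 0.104]
orientation: [3.108, 0.454, -0.005]
force: [-0.7, 0.3, -0.9]
opening: 0.0249
gripper_force: 20.0
```

```bash
python3 - <<'E'
from h import *
c,im,d=snap('wrist','w4.png'); print(robot.read_state()['tool_pos'])
for e,s in brass(im,100): print(e,s,wray(c,e,.014)[0])
E
```

```text
[0.6344 0.1988 0.1044]
[417.5182  56.5757] [ 360    0  106  119 7344] [0.8015 0.1025 0.014 ]
[257.9269 249.2588] [ 236  229   44   42 1368] [0.5887 0.1852 0.014 ]
[209.5531 310.1576] [205 286  11  49 311] [0.5019 0.2126 0.014 ]
[306.6936 309.9064] [301 286  10  48 235] [0.5315 0.1145 0.014 ]
[351.847  348.9928] [ 302  336  101   30 1248] [0.4821 0.0339 0.014 ]
[292.524  357.9299] [275 351  31  17 271] [0.4529 0.1012 0.014 ]
```

View pics/w4.png

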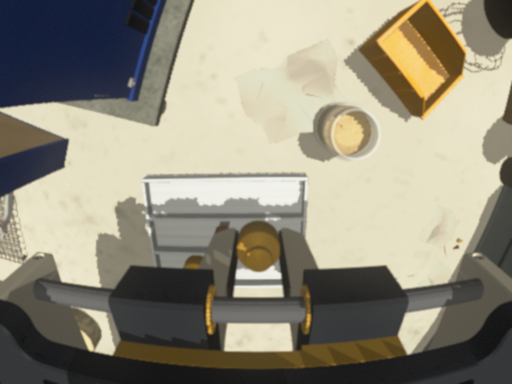

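The held weight is at (258,250), the far rim's corners are at (145,178) and (306,177), and the far divider's top is at row 215 (from (151,215)). The jar is at (349,132), clear of the path.

```bash
python3 - <<'E'
from h import *
c=robot.get_calibration('wrist'); ex=np.array([.957,.29]);ey=np.array([-.29,.957]); t=robot.read_state()['tool_pos'][:2]
for uv in ([145,178],[306,177],[151,215],[306,213]):
    p=wray(c,uv,.016)[0,:2]-t; print(uv,p@ex,p@ey)
p=wray(c,[258,249],.104)[0,:2]-t; print(p@ex,p@ey)
E
```

```text
[145, 178] 0.021024708125905952 0.09979833923524122
[306, 177] 0.020846421941317313 -0.040145771574881355
[151, 215] -0.013985059113007639 0.09830052100183193
[306, 213] -0.011828051166433557 -0.04167753305633818
0.001045141925439076 0.0004593248566057882
```

Emit:
arm_command --targets '[{"x": 0, "y": 0, "z": -0.03, "rx": 0, "ry": 0, "rz": 0, "claw": 230}, {"x": 0, "y": 0, "z": -0.07, "rx": 0, "ry": 0, "rz": 0, "claw": 230}, {"x": 0, "y": 0, "z": -0.11, "rx": 0, "ry": 0, "rz": 0, "claw": 230}, {"x": 0, "y": 0, "z": -0.14, "rx": 0, "ry": 0, "rz": 0, "claw": 230}, {"x": 0, "y": 0, "z": -0.16, "rx": 0, "ry": 0, "rz": 0, "claw": 230}, {"x": 0, "y": 0, "z": -0.168, "rx": 0, "ry": 0, "rz": 0, "claw": 230}, {"x": 0, "y": 0, "z": -0.171, "rx": 0, "ry": 0, "rz": 0, "claw": 230}, {"x": 0, "y": 0, "z": -0.171, "rx": 0, "ry": 0, "rz": 0, "claw": 230}, {"x": 0, "y": 0, "z": -0.171, "rx": 0, "ry": 0, "rz": 0, "claw": 230}, {"x": 0, "y": 0, "z": -0.171, "rx": 0, "ry": 0, "rz": 0, "claw": 230}]'

```text
t: 9.45
tool_pos: [0.6362, 0.1991, 0.0219]
orientation: [-3.108, -0.455, -0.002]
force: [-1.1, -0.1, -0.6]
opening: 0.025
gripper_force: 20.0
```

Emit:
arm_command --targets '[{"x": 0, "y": 0, "z": 0, "rx": 0, "ry": 0, "rz": 0, "claw": 165}, {"x": 0, "y": 0, "z": 0, "rx": 0, "ry": 0, "rz": 0, "claw": 160}, {"x": 0, "y": 0, "z": 0, "rx": 0, "ry": 0, "rz": 0, "claw": 160}, {"x": 0, "y": 0, "z": 0.04, "rx": 0, "ry": 0, "rz": 0, "claw": 160}, {"x": 0, "y": 0, "z": 0.09, "rx": 0, "ry": 0, "rz": 0, "claw": 160}, {"x": 0, "y": 0, "z": 0.15, "rx": 0, "ry": 0, "rz": 0, "claw": 128}, {"x": -0.06, "y": -0.03, "z": 0.17, "rx": 0, "ry": 0, "rz": 0, "claw": 128}, {"x": -0.12, "y": -0.06, "z": 0.17, "rx": 0, "ry": 0, "rz": 0, "claw": 128}, {"x": -0.18, "y": -0.09, "z": 0.17, "rx": 0, "ry": 0, "rz": 0, "claw": 128}, {"x": -0.24, "y": -0.1, "z": 0.17, "rx": 0, "ry": 0, "rz": 0, "claw": 128}]'

```text
t: 10.28
tool_pos: [0.5147, 0.1475, 0.1065]
orientation: [3.108, 0.454, 0.002]
force: [0.5, -0.1, 1.0]
opening: 0.046
gripper_force: 0.0
```

```bash
python3 - <<'E'
from h import *
c,im,d=snap('wrist','w5.png'); s=robot.read_state();print(s['tool_pos'],s['force'])
for e,s in brass(im,100): print(e,s,wray(c,e,.014)[0])
E
```

```text
[0.5077 0.1472 0.1035] [ 0.9891  1.204  -2.4451]
[239.5468  44.2086] [225  29  30  31 748] [0.6366 0.1998 0.014 ]
[195.5854  88.1496] [188  66  16  45 615] [0.592  0.2243 0.014 ]
[168.6203 136.3913] [154 122  30  30 690] [0.5469 0.2367 0.014 ]
[173.0179 306.7194] [168 285  14  47 335] [0.3705 0.2006 0.014 ]
[278.6263 291.6316] [269 284  19  14 190] [0.4258 0.0996 0.014 ]
[344.4505 310.9176] [340 288   8  43 182] [0.4174 0.0203 0.014 ]
[405.0789 341.0461] [390 335  31  17 152] [ 0.3821 -0.0896  0.014 ]
[380.0335 345.1732] [365 339  31  18 179] [ 0.3715 -0.0548  0.014 ]
[353.5104 348.9219] [341 342  28  19 192] [ 0.3606 -0.0207  0.014 ]
[327.1838 354.7206] [312 350  27  15 136] [0.3452 0.009  0.014 ]
[297.4727 357.5879] [284 352  25  16 165] [0.3329 0.0437 0.014 ]
```

Emit:
arm_command --targets '[{"x": -0.06, "y": -0.03, "z": 0, "rx": 0, "ry": 0, "rz": 0, "claw": 128}, {"x": -0.12, "y": -0.06, "z": 0, "rx": 0, "ry": 0, "rz": 0, "claw": 128}, {"x": -0.17, "y": -0.09, "z": 0, "rx": 0, "ry": 0, "rz": 0, "claw": 128}, {"x": -0.189, "y": -0.102, "z": -0.03, "rx": 0, "ry": 0, "rz": 0, "claw": 128}, {"x": -0.189, "y": -0.102, "z": -0.08, "rx": 0, "ry": 0, "rz": 0, "claw": 128}, {"x": -0.189, "y": -0.102, "z": -0.13, "rx": 0, "ry": 0, "rz": 0, "claw": 128}, {"x": -0.189, "y": -0.102, "z": -0.165, "rx": 0, "ry": 0, "rz": 0, "claw": 128}, {"x": -0.189, "y": -0.102, "z": -0.18, "rx": 0, "ry": 0, "rz": 0, "claw": 128}, {"x": -0.189, "y": -0.102, "z": -0.181, "rx": 0, "ry": 0, "rz": 0, "claw": 128}, {"x": -0.189, "y": -0.102, "z": -0.181, "rx": 0, "ry": 0, "rz": 0, "claw": 128}]'

```text
t: 11.17
tool_pos: [0.4213, 0.098, 0.0159]
orientation: [-3.108, -0.455, 0.0]
force: [0.8, -0.3, -0.3]
opening: 0.0463
gripper_force: 0.0
```

Emit:
arm_command --targets '[{"x": 0, "y": 0, "z": 0, "rx": 0, "ry": 0, "rz": 0, "claw": 150}, {"x": 0, "y": 0, "z": 0, "rx": 0, "ry": 0, "rz": 0, "claw": 180}, {"x": 0, "y": 0, "z": 0, "rx": 0, "ry": 0, "rz": 0, "claw": 240}, {"x": 0, "y": 0, "z": 0, "rx": 0, "ry": 0, "rz": 0, "claw": 240}, {"x": 0, "y": 0, "z": 0, "rx": 0, "ry": 0, "rz": 0, "claw": 240}, {"x": 0, "y": 0, "z": 0, "rx": 0, "ry": 0, "rz": 0, "claw": 240}]'

```text
t: 11.67
tool_pos: [0.4214, 0.098, 0.0159]
orientation: [3.108, 0.455, 0.001]
force: [0.9, 0.7, 2.0]
opening: 0.0197
gripper_force: 20.0
```

Emit:
arm_command --targets '[{"x": 0, "y": 0, "z": 0.05, "rx": 0, "ry": 0, "rz": 0, "claw": 240}, {"x": 0, "y": 0, "z": 0.12, "rx": 0, "ry": 0, "rz": 0, "claw": 240}, {"x": 0.05, "y": 0.03, "z": 0.15, "rx": 0, "ry": 0, "rz": 0, "claw": 240}, {"x": 0.11, "y": 0.06, "z": 0.15, "rx": 0, "ry": 0, "rz": 0, "claw": 240}, {"x": 0.17, "y": 0.09, "z": 0.15, "rx": 0, "ry": 0, "rz": 0, "claw": 240}, {"x": 0.23, "y": 0.125, "z": 0.15, "rx": 0, "ry": 0, "rz": 0, "claw": 240}, {"x": 0.27, "y": 0.15, "z": 0.15, "rx": 0, "ry": 0, "rz": 0, "claw": 240}, {"x": 0.291, "y": 0.16, "z": 0.15, "rx": 0, "ry": 0, "rz": 0, "claw": 240}, {"x": 0.291, "y": 0.16, "z": 0.15, "rx": 0, "ry": 0, "rz": 0, "claw": 240}, {"x": 0.291, "y": 0.16, "z": 0.15, "rx": 0, "ry": 0, "rz": 0, "claw": 240}]'

```text
t: 12.5
tool_pos: [0.5662, 0.178, 0.09]
orientation: [3.108, 0.456, -0.002]
force: [-0.8, -0.2, -0.9]
opening: 0.0202
gripper_force: 20.0
```

Emit:
arm_command --targets '[{"x": 0, "y": 0, "z": -0.02, "rx": 0, "ry": 0, "rz": 0, "claw": 240}, {"x": 0, "y": 0, "z": -0.05, "rx": 0, "ry": 0, "rz": 0, "claw": 240}, {"x": 0, "y": 0, "z": -0.09, "rx": 0, "ry": 0, "rz": 0, "claw": 240}, {"x": 0, "y": 0, "z": -0.12, "rx": 0, "ry": 0, "rz": 0, "claw": 240}, {"x": 0, "y": 0, "z": -0.135, "rx": 0, "ry": 0, "rz": 0, "claw": 240}, {"x": 0, "y": 0, "z": -0.141, "rx": 0, "ry": 0, "rz": 0, "claw": 240}, {"x": 0, "y": 0, "z": -0.141, "rx": 0, "ry": 0, "rz": 0, "claw": 240}, {"x": 0, "y": 0, "z": -0.141, "rx": 0, "ry": 0, "rz": 0, "claw": 240}, {"x": 0, "y": 0, "z": -0.141, "rx": 0, "ry": 0, "rz": 0, "claw": 240}]'

```text
t: 13.25
tool_pos: [0.5667, 0.1779, 0.0206]
orientation: [-3.108, -0.455, -0.001]
force: [-0.1, 0.4, 0.6]
opening: 0.0203
gripper_force: 20.0
```

Emit:
arm_command --targets '[{"x": 0, "y": 0, "z": 0, "rx": 0, "ry": 0, "rz": 0, "claw": 180}, {"x": 0, "y": 0, "z": 0, "rx": 0, "ry": 0, "rz": 0, "claw": 172}, {"x": 0, "y": 0, "z": 0, "rx": 0, "ry": 0, "rz": 0, "claw": 172}, {"x": 0, "y": 0, "z": 0.04, "rx": 0, "ry": 0, "rz": 0, "claw": 172}, {"x": 0, "y": 0, "z": 0.09, "rx": 0, "ry": 0, "rz": 0, "claw": 172}, {"x": 0, "y": 0, "z": 0.15, "rx": 0, "ry": 0, "rz": 0, "claw": 140}, {"x": -0.06, "y": 0.03, "z": 0.2, "rx": 0, "ry": 0, "rz": 0, "claw": 140}, {"x": -0.12, "y": 0.06, "z": 0.24, "rx": 0, "ry": 0, "rz": 0, "claw": 140}, {"x": -0.14, "y": 0.06, "z": 0.24, "rx": 0, "ry": 0, "rz": 0, "claw": 140}, {"x": -0.14, "y": 0.06, "z": 0.24, "rx": 0, "ry": 0, "rz": 0, "claw": 140}]'

```text
t: 14.08
tool_pos: [0.4959, 0.2092, 0.1421]
orientation: [-3.107, -0.458, -0.004]
force: [-0.8, -0.1, -0.4]
opening: 0.042
gripper_force: 0.0
```

```bash
python3 - <<'E'
from h import *
c,im,d=snap('wrist','w6.png'); s=robot.read_state();print(s['tool_pos'],s['t'])
for e,s in brass(im,100): print(e,s,wray(c,e,.014)[0])
E
```

```text
[0.4964 0.2085 0.141 ] 14.1333
[312.6067  47.2616] [300  35  26  26 539] [0.6419 0.2005 0.014 ]
[282.0108  87.8237] [276  69  13  38 465] [0.5952 0.2163 0.014 ]
[246.7104 129.8761] [234 117  26  27 549] [0.5474 0.2363 0.014 ]
[310.9146 129.9238] [301 120  21  20 328] [0.5655 0.1781 0.014 ]
[180.4543 308.4189] [175 285  14  48 339] [0.3201 0.2566 0.014 ]
[336.9176 311.7294] [333 291   8  41 170] [0.3705 0.0693 0.014 ]
[417.5    337.4016] [405 332  25  14 122] [ 0.3429 -0.0845  0.014 ]
[399.0486 343.0445] [380 336  36  18 247] [ 0.329  -0.0568  0.014 ]
[373.4924 347.125 ] [355 340  35  19 264] [ 0.3166 -0.017   0.014 ]
[346.85   350.5038] [333 343  29  19 260] [0.3045 0.0218 0.014 ]
[319.9771 355.7714] [307 350  26  15 175] [0.2873 0.0565 0.014 ]
[289.6313 357.6592] [276 352  25  16 179] [0.2745 0.0973 0.014 ]
```

View pics/w6.png

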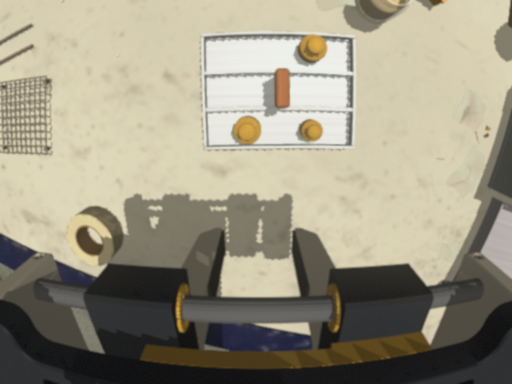

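All three weights stand in the tray at (247,130), (311,130) and (313,48). The handle is at (282,88) and no other brass weight is in view.

```bash
python3 - <<'E'
from h import *
c,im,d=snap('wrist'); s=robot.read_state();print(s['tool_pos'])
print([ (e,wray(c,e,.046)[0]) for e,q in brass(im,100) if e[1]<100])
w=wray(c,[[203,34],[355,34],[353,149],[205,149]],.016); print(w.mean(0),cv2.minAreaRect((w[:,:2]*1000).astype(np.float32)))
c,im,d=snap('top','top2.png'); P=pts(c,d)
hsv=cv2.cvtColor(im,cv2.COLOR_RGB2HSV).astype(int);H,S,V=hsv[...,0],hsv[...,1],hsv[...,2]
n,l,s,ce=cv2.connectedComponentsWithStats(((H>8)&(H<30)&(S>90)&(V>60)).astype(np.uint8))
for i in range(1,n):
    if 10<s[i,4]<80 and s[i,2]<12 and s[i,3]<12 and 120<ce[i][1]<262: print('b',ce[i],s[i,2:],P[l==i].mean(0))
E
```

```text
[0.4967 0.208  0.1401]
[(array([311.8501,  47.1042]), array([0.6345, 0.2042, 0.046 ])), (array([280.9978,  88.0624]), array([0.5929, 0.2183, 0.046 ]))]
[0.594  0.2165 0.016 ] ((594.6752319335938, 216.82559204101562), (112.83877563476562, 143.06494140625), 17.129337310791016)
b [310.5161 125.8387] [ 9  8 31] [ 0.7679 -0.2227  0.0084]
b [325.     125.0909] [ 5  4 11] [ 0.7717 -0.2721  0.006 ]
b [442.6538 137.    ] [10  3 26] [ 0.7306 -0.6574  0.0299]
b [183.0233 160.3256] [ 7  8 43] [0.6432 0.1986 0.0259]
b [176.0303 173.8788] [ 5 10 33] [0.5958 0.2158 0.0473]
b [440.7193 197.1228] [10 10 57] [ 0.5327 -0.6602  0.0043]
b [  2.   207.25] [ 6  6 28] [0.4841 0.7827 0.017 ]
```

```bash
python3 - <<'E'
import cv2
im=cv2.imread('pics/top2.png'); a=cv2.resize(im[95:145,255:345],None,fx=8,fy=8,interpolation=cv2.INTER_CUBIC)
cv2.imwrite('pics/c2.png',a)
E
```

```text
(no output)
```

View pics/c2.png

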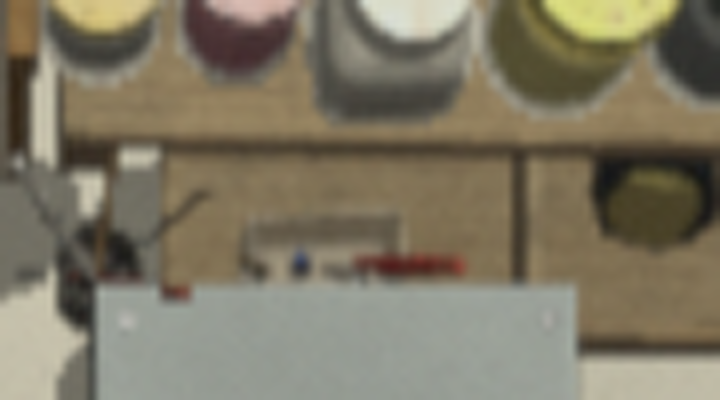

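The crop shows only the wooden shelf and jars behind the chest, so no fourth weight is there. Next I grip the handle.

Emit:
arm_command --targets '[{"x": 0.06, "y": 0.006, "z": 0, "rx": 0, "ry": 0, "rz": 0, "claw": 140}, {"x": 0.12, "y": 0.012, "z": 0, "rx": 0, "ry": 0, "rz": 0, "claw": 140}, {"x": 0.17, "y": 0.017, "z": 0, "rx": 0, "ry": 0, "rz": 0, "claw": 140}, {"x": 0.194, "y": 0.019, "z": -0.03, "rx": 0, "ry": 0, "rz": 0, "claw": 140}, {"x": 0.194, "y": 0.019, "z": -0.08, "rx": 0, "ry": 0, "rz": 0, "claw": 140}, {"x": 0.194, "y": 0.019, "z": -0.14, "rx": 0, "ry": 0, "rz": 0, "claw": 140}, {"x": 0.194, "y": 0.019, "z": -0.19, "rx": 0, "ry": 0, "rz": 0, "claw": 140}, {"x": 0.194, "y": 0.019, "z": -0.217, "rx": 0, "ry": 0, "rz": 0, "claw": 140}, {"x": 0.194, "y": 0.019, "z": -0.217, "rx": 0, "ry": 0, "rz": 0, "claw": 140}, {"x": 0.194, "y": 0.019, "z": -0.217, "rx": 0, "ry": 0, "rz": 0, "claw": 140}]'

```text
t: 15.07
tool_pos: [0.5932, 0.2168, 0.0305]
orientation: [3.108, 0.454, -0.004]
force: [0.8, 0.4, 0.0]
opening: 0.0419
gripper_force: 0.0
```

Emit:
arm_command --targets '[{"x": 0, "y": 0, "z": 0, "rx": 0, "ry": 0, "rz": 0, "claw": 170}, {"x": 0, "y": 0, "z": 0, "rx": 0, "ry": 0, "rz": 0, "claw": 195}, {"x": 0, "y": 0, "z": 0, "rx": 0, "ry": 0, "rz": 0, "claw": 210}, {"x": 0, "y": 0, "z": 0, "rx": 0, "ry": 0, "rz": 0, "claw": 255}, {"x": 0, "y": 0, "z": 0, "rx": 0, "ry": 0, "rz": 0, "claw": 255}, {"x": 0, "y": 0, "z": 0, "rx": 0, "ry": 0, "rz": 0, "claw": 255}, {"x": 0, "y": 0, "z": 0, "rx": 0, "ry": 0, "rz": 0, "claw": 255}, {"x": 0, "y": 0, "z": 0, "rx": 0, "ry": 0, "rz": 0, "claw": 255}]' --squeeze 45

```text
t: 15.73
tool_pos: [0.5942, 0.2178, 0.0327]
orientation: [-3.108, -0.456, -0.002]
force: [-1.4, 0.0, 5.6]
opening: 0.0119
gripper_force: 45.0
```

Emit:
arm_command --targets '[{"x": 0, "y": 0, "z": 0.008, "rx": 0, "ry": 0, "rz": 0, "claw": 255}, {"x": 0, "y": 0, "z": 0.02, "rx": 0, "ry": 0, "rz": 0, "claw": 255}, {"x": 0, "y": 0, "z": 0.04, "rx": 0, "ry": 0, "rz": 0, "claw": 255}, {"x": 0, "y": 0, "z": 0.07, "rx": 0, "ry": 0, "rz": 0, "claw": 255}, {"x": 0, "y": 0, "z": 0.1, "rx": 0, "ry": 0, "rz": 0, "claw": 255}, {"x": 0, "y": 0, "z": 0.13, "rx": 0, "ry": 0, "rz": 0, "claw": 255}, {"x": 0, "y": 0, "z": 0.16, "rx": 0, "ry": 0, "rz": 0, "claw": 255}, {"x": 0, "y": 0, "z": 0.19, "rx": 0, "ry": 0, "rz": 0, "claw": 255}, {"x": 0, "y": 0, "z": 0.21, "rx": 0, "ry": 0, "rz": 0, "claw": 255}, {"x": 0, "y": 0, "z": 0.22, "rx": 0, "ry": 0, "rz": 0, "claw": 255}]'

```text
t: 16.57
tool_pos: [0.5944, 0.2177, 0.144]
orientation: [-3.108, -0.455, -0.004]
force: [-0.6, 0.1, -3.0]
opening: 0.0113
gripper_force: 45.0
```

Emit:
arm_command --targets '[{"x": -0.004, "y": -0.015, "z": 0, "rx": 0, "ry": 0, "rz": -0.003, "claw": 255}, {"x": -0.01, "y": -0.04, "z": 0, "rx": 0, "ry": 0, "rz": -0.008, "claw": 255}, {"x": -0.017, "y": -0.075, "z": 0, "rx": 0, "ry": 0, "rz": -0.014, "claw": 255}, {"x": -0.025, "y": -0.115, "z": 0, "rx": 0, "ry": 0, "rz": -0.021, "claw": 255}, {"x": -0.034, "y": -0.155, "z": 0, "rx": 0, "ry": 0, "rz": -0.029, "claw": 255}, {"x": -0.043, "y": -0.195, "z": 0, "rx": 0, "ry": 0, "rz": -0.036, "claw": 255}, {"x": -0.052, "y": -0.235, "z": 0, "rx": 0, "ry": 0, "rz": -0.043, "claw": 255}, {"x": -0.061, "y": -0.275, "z": 0, "rx": 0, "ry": 0, "rz": -0.051, "claw": 255}, {"x": -0.07, "y": -0.315, "z": 0, "rx": 0, "ry": 0, "rz": -0.058, "claw": 255}, {"x": -0.08, "y": -0.355, "z": 0, "rx": 0, "ry": 0, "rz": -0.065, "claw": 255}]'

```text
t: 17.4
tool_pos: [0.5518, 0.038, 0.14]
orientation: [3.132, 0.249, -0.004]
force: [0.1, 0.6, -3.1]
opening: 0.0118
gripper_force: 45.0
```

Emit:
arm_command --targets '[{"x": -0.009, "y": -0.04, "z": 0, "rx": 0, "ry": 0, "rz": -0.008, "claw": 255}, {"x": -0.019, "y": -0.08, "z": 0, "rx": 0, "ry": 0, "rz": -0.016, "claw": 255}, {"x": -0.029, "y": -0.12, "z": 0, "rx": 0, "ry": 0, "rz": -0.024, "claw": 255}, {"x": -0.039, "y": -0.16, "z": 0, "rx": 0, "ry": 0, "rz": -0.032, "claw": 255}, {"x": -0.05, "y": -0.2, "z": 0, "rx": 0, "ry": 0, "rz": -0.04, "claw": 255}, {"x": -0.06, "y": -0.24, "z": 0, "rx": 0, "ry": 0, "rz": -0.048, "claw": 255}, {"x": -0.071, "y": -0.28, "z": 0, "rx": 0, "ry": 0, "rz": -0.056, "claw": 255}, {"x": -0.08, "y": -0.315, "z": 0, "rx": 0, "ry": 0, "rz": -0.063, "claw": 255}, {"x": -0.086, "y": -0.345, "z": 0, "rx": 0, "ry": 0, "rz": -0.069, "claw": 255}, {"x": -0.09, "y": -0.37, "z": 0, "rx": 0, "ry": 0, "rz": -0.074, "claw": 255}]'

```text
t: 18.23
tool_pos: [0.5065, -0.1466, 0.1401]
orientation: [-3.141, -0.016, 0.004]
force: [0.6, 0.3, -4.5]
opening: 0.0118
gripper_force: 45.0
```

```bash
python3 - <<'E'
from h import *
c=robot.get_calibration('top'); z=np.load('top0.npz'); im,d=z['im'],z['d']; P=pts(c,d)
for r in (190,200,210,218):
    print(r,[(u,round(P[r,u,1],4),round(P[r,u,2],3)) for u in list(range(264,275))+list(range(318,330))])
u=295
print([(r,round(P[r,u,0],4),round(P[r,u,2],3)) for r in list(range(174,186))+list(range(216,232))])
c,im,d=snap('wrist','w7.png'); s=robot.read_state(); print(s['tool_pos'],s['orientation'],s['opening'])
np.savez('w7.npz',im=im,**{k:c[k] for k in c})
E
```

```text
190 [(264, np.float64(-0.0684), np.float64(-0.001)), (265, np.float64(-0.0717), np.float64(-0.0)), (266, np.float64(-0.075), np.float64(0.001)), (267, np.float64(-0.0784), np.float64(-0.001)), (268, np.float64(-0.0818), np.float64(-0.001)), (269, np.float64(-0.0839), np.float64(0.021)), (270, np.float64(-0.0865), np.float64(0.032)), (271, np.float64(-0.0908), np.float64(0.015)), (272, np.float64(-0.0944), np.float64(0.011)), (273, np.float64(-0.098), np.float64(0.007)), (274, np.float64(-0.1009), np.float64(0.013)), (318, np.float64(-0.2469), np.float64(0.012)), (319, np.float64(-0.2494), np.float64(0.016)), (320, np.float64(-0.2508), np.float64(0.025)), (321, np.float64(-0.2535), np.float64(0.028)), (322, np.float64(-0.263), np.float64(-0.002)), (323, np.float64(-0.2659), np.float64(0.0)), (324, np.float64(-0.2698), np.float64(-0.002)), (325, np.float64(-0.2729), np.float64(-0.001)), (326, np.float64(-0.2762), np.float64(-0.001)), (327, np.float64(-0.2792), np.float64(0.001)), (328, np.float64(-0.283), np.float64(-0.001)), (329, np.float64(-0.2865), np.float64(-0.002))]
200 [(264, n
[... 3914 characters left out ...]
oat64(0.4583), np.float64(0.014)), (219, np.float64(0.455), np.float64(0.012)), (220, np.float64(0.4518), np.float64(0.012)), (221, np.float64(0.4485), np.float64(0.012)), (222, np.float64(0.4451), np.float64(0.008)), (223, np.float64(0.443), np.float64(0.079)), (224, np.float64(0.4399), np.float64(0.076)), (225, np.float64(0.4369), np.float64(0.08)), (226, np.float64(0.4338), np.float64(0.079)), (227, np.float64(0.4285), np.float64(0.0)), (228, np.float64(0.425), np.float64(-0.004)), (229, np.float64(0.4218), np.float64(-0.002)), (230, np.float64(0.4185), np.float64(-0.002)), (231, np.float64(0.4153), np.float64(0.001))]
[ 0.5066 -0.1484  0.1404] [ 3.1406  0.0143 -0.0036] 0.0117703498944103
```

View pics/w7.png

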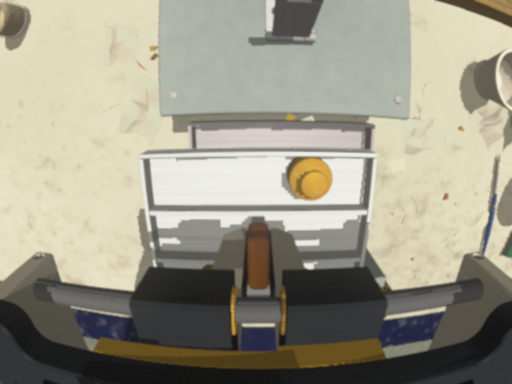

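The wrist view shows the held tray's far rim corners at (142,155) and (377,154). The drawer's back wall corners are at (190,125) and (374,124), the chest's front edge is at row 115, and the hasp is up at (293,20).

```bash
python3 - <<'E'
from h import *
z=np.load('w7.npz'); c={k:z[k] for k in('intrinsics','origin','orientation')}
print('tray',wray(c,[[142,155],[377,154]],.124)); print('drawer back',wray(c,[[190,125],[374,124]],.031))
print('chest front',wray(c,[[161,114],[409,117]],.08),'hinge',wray(c,[[250,39],[315,40]],.084))
for i in range(4): robot.read_camera('side')
s=robot.read_state(); print(s['tool_pos'],s['orientation'])
E
```

```text
tray [[ 0.56   -0.0756  0.124 ]
 [ 0.5621 -0.2178  0.124 ]]
drawer back [[ 0.5695 -0.0851  0.031 ]
 [ 0.5742 -0.2522  0.031 ]]
chest front [[ 0.5824 -0.0745  0.08  ]
 [ 0.5851 -0.2621  0.08  ]] hinge [[ 0.6344 -0.1395  0.084 ]
 [ 0.6354 -0.1845  0.084 ]]
[ 0.5082 -0.1446  0.1411] [-3.1408 -0.0197  0.0013]
```

Emit:
arm_command --targets '[{"x": -0.002, "y": -0.02, "z": 0, "rx": 0, "ry": 0, "rz": 0, "claw": 255}, {"x": -0.006, "y": -0.04, "z": 0, "rx": 0, "ry": 0, "rz": 0, "claw": 255}, {"x": -0.006, "y": -0.048, "z": -0.01, "rx": 0, "ry": 0, "rz": 0, "claw": 255}, {"x": -0.006, "y": -0.048, "z": -0.03, "rx": 0, "ry": 0, "rz": 0, "claw": 255}, {"x": -0.006, "y": -0.048, "z": -0.055, "rx": 0, "ry": 0, "rz": 0, "claw": 255}, {"x": -0.006, "y": -0.048, "z": -0.08, "rx": 0, "ry": 0, "rz": 0, "claw": 255}, {"x": -0.006, "y": -0.048, "z": -0.105, "rx": 0, "ry": 0, "rz": 0, "claw": 255}, {"x": -0.006, "y": -0.048, "z": -0.125, "rx": 0, "ry": 0, "rz": 0, "claw": 255}, {"x": -0.006, "y": -0.048, "z": -0.135, "rx": 0, "ry": 0, "rz": 0, "claw": 255}, {"x": -0.006, "y": -0.048, "z": -0.135, "rx": 0, "ry": 0, "rz": 0, "claw": 255}]'

```text
t: 19.32
tool_pos: [0.5043, -0.1682, 0.0719]
orientation: [-3.14, -0.021, 0.005]
force: [0.5, -0.0, -4.2]
opening: 0.0116
gripper_force: 45.0
```

```bash
python3 - <<'E'
from h import *
c,im,d=snap('wrist','w8.png'); s=robot.read_state(); print(s['tool_pos'],s['orientation'],s['force'])
np.savez('w8.npz',im=im,**{k:c[k] for k in c})
E
```

```text
[ 0.505  -0.1686  0.0731] [-3.1408 -0.0205  0.0026] [ 0.2891  0.6946 -4.765 ]
```

View pics/w8.png

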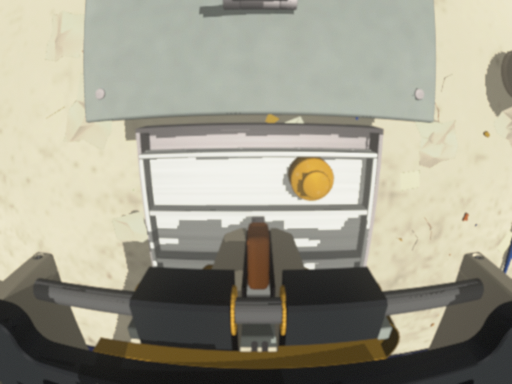

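Above the drawer, the tray rim at (140..378, 154) is centred within about 1 mm on the drawer's walls at (139..382, 129). It can be lowered.

Emit:
arm_command --targets '[{"x": 0, "y": -0.002, "z": -0.01, "rx": 0, "ry": 0, "rz": 0, "claw": 255}, {"x": 0, "y": -0.002, "z": -0.02, "rx": 0, "ry": 0, "rz": 0, "claw": 255}, {"x": 0, "y": -0.002, "z": -0.03, "rx": 0, "ry": 0, "rz": 0, "claw": 255}, {"x": 0, "y": -0.002, "z": -0.04, "rx": 0, "ry": 0, "rz": 0, "claw": 255}, {"x": 0, "y": -0.002, "z": -0.048, "rx": 0, "ry": 0, "rz": 0, "claw": 255}, {"x": 0, "y": -0.002, "z": -0.054, "rx": 0, "ry": 0, "rz": 0, "claw": 255}, {"x": 0, "y": -0.002, "z": -0.057, "rx": 0, "ry": 0, "rz": 0, "claw": 255}, {"x": 0, "y": -0.002, "z": -0.059, "rx": 0, "ry": 0, "rz": 0, "claw": 255}, {"x": 0, "y": -0.002, "z": -0.06, "rx": 0, "ry": 0, "rz": 0, "claw": 255}, {"x": 0, "y": -0.002, "z": -0.06, "rx": 0, "ry": 0, "rz": 0, "claw": 255}]'

```text
t: 20.2
tool_pos: [0.506, -0.17, 0.0446]
orientation: [3.141, 0.02, 0.001]
force: [-1.0, 1.7, -1.0]
opening: 0.0118
gripper_force: 45.0
```

Emit:
arm_command --targets '[{"x": 0, "y": 0, "z": -0.002, "rx": 0, "ry": 0, "rz": 0, "claw": 255}, {"x": 0, "y": 0, "z": -0.002, "rx": 0, "ry": 0, "rz": 0, "claw": 255}, {"x": 0, "y": 0, "z": -0.002, "rx": 0, "ry": 0, "rz": 0, "claw": 225}, {"x": 0, "y": 0, "z": -0.002, "rx": 0, "ry": 0, "rz": 0, "claw": 200}, {"x": 0, "y": 0, "z": -0.002, "rx": 0, "ry": 0, "rz": 0, "claw": 180}, {"x": 0, "y": 0, "z": 0.01, "rx": 0, "ry": 0, "rz": 0, "claw": 165}, {"x": 0, "y": 0, "z": 0.05, "rx": 0, "ry": 0, "rz": 0, "claw": 165}, {"x": 0, "y": 0, "z": 0.11, "rx": 0, "ry": 0, "rz": 0, "claw": 165}, {"x": 0, "y": 0, "z": 0.18, "rx": 0, "ry": 0, "rz": 0, "claw": 165}, {"x": 0, "y": 0, "z": 0.2, "rx": 0, "ry": 0, "rz": 0, "claw": 165}]'

```text
t: 21.03
tool_pos: [0.5081, -0.1713, 0.1503]
orientation: [3.138, 0.02, 0.011]
force: [1.7, 0.2, 0.7]
opening: 0.0329
gripper_force: 0.0
```

Emit:
arm_command --targets '[{"x": -0.06, "y": 0, "z": 0.03, "rx": 0, "ry": 0, "rz": 0, "claw": 255}, {"x": -0.12, "y": 0, "z": 0.06, "rx": 0, "ry": 0, "rz": 0, "claw": 255}, {"x": -0.18, "y": 0, "z": 0.06, "rx": 0, "ry": 0, "rz": 0, "claw": 255}, {"x": -0.22, "y": 0, "z": 0.06, "rx": 0, "ry": 0, "rz": 0, "claw": 255}, {"x": -0.22, "y": 0, "z": 0.06, "rx": 0, "ry": 0, "rz": 0, "claw": 255}, {"x": -0.22, "y": 0, "z": 0.06, "rx": 0, "ry": 0, "rz": 0, "claw": 255}]'

```text
t: 21.53
tool_pos: [0.3953, -0.1704, 0.1746]
orientation: [3.141, 0.018, 0.002]
force: [0.6, -0.4, -0.0]
opening: 0.0008
gripper_force: 0.0
```

```bash
python3 - <<'E'
from h import *
c,im,d=snap('wrist','w9.png'); s=robot.read_state(); print(s['tool_pos'],s['force'],s['q'])
np.savez('w9.npz',im=im,**{k:c[k] for k in c})
E
```

```text
[ 0.3959 -0.1703  0.1746] [-0.3105 -0.12    0.3322] [-0.5254 -0.3133  2.0111  0.0001  1.4422  1.0334]
```

View pics/w9.png

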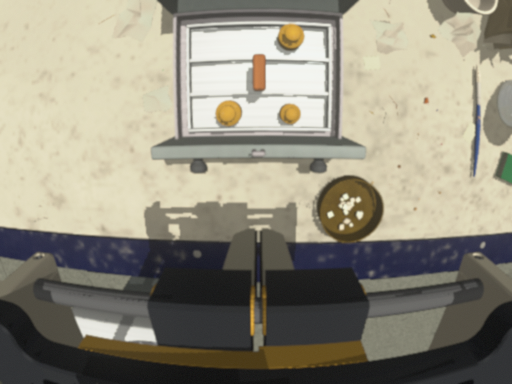

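The tray stands flat in the drawer with all three weights upright at (229,112), (291,113) and (292,36). The drawer's front plate is at row 150, its knobs are at (199,165) and (319,165), and the tin is at (349,210). Next I lower the closed fingers in front of the face and push.

Emit:
arm_command --targets '[{"x": 0, "y": 0, "z": -0.06, "rx": 0, "ry": 0, "rz": 0, "claw": 255}, {"x": 0, "y": 0, "z": -0.12, "rx": 0, "ry": 0, "rz": 0, "claw": 255}, {"x": 0, "y": 0, "z": -0.18, "rx": 0, "ry": 0, "rz": 0, "claw": 255}, {"x": 0, "y": 0, "z": -0.215, "rx": 0, "ry": 0, "rz": 0, "claw": 255}, {"x": 0.01, "y": 0, "z": -0.215, "rx": 0, "ry": 0, "rz": 0, "claw": 255}, {"x": 0.02, "y": 0, "z": -0.215, "rx": 0, "ry": 0, "rz": 0, "claw": 255}, {"x": 0.03, "y": 0, "z": -0.215, "rx": 0, "ry": 0, "rz": 0, "claw": 255}, {"x": 0.04, "y": 0, "z": -0.215, "rx": 0, "ry": 0, "rz": 0, "claw": 255}, {"x": 0.05, "y": 0, "z": -0.215, "rx": 0, "ry": 0, "rz": 0, "claw": 255}, {"x": 0.06, "y": 0, "z": -0.215, "rx": 0, "ry": 0, "rz": 0, "claw": 255}]'

```text
t: 22.42
tool_pos: [0.427, -0.1705, 0.0679]
orientation: [3.14, 0.02, 0.002]
force: [-1.6, -0.5, 1.9]
opening: 0.0006
gripper_force: 0.7
```

Emit:
arm_command --targets '[{"x": 0.012, "y": 0, "z": 0, "rx": 0, "ry": 0, "rz": 0, "claw": 255}, {"x": 0.024, "y": 0, "z": 0, "rx": 0, "ry": 0, "rz": 0, "claw": 255}, {"x": 0.037, "y": 0, "z": 0, "rx": 0, "ry": 0, "rz": 0, "claw": 255}, {"x": 0.05, "y": 0, "z": 0, "rx": 0, "ry": 0, "rz": 0, "claw": 255}, {"x": 0.063, "y": 0, "z": 0, "rx": 0, "ry": 0, "rz": 0, "claw": 255}, {"x": 0.077, "y": 0, "z": 0, "rx": 0, "ry": 0, "rz": 0, "claw": 255}, {"x": 0.091, "y": 0, "z": 0, "rx": 0, "ry": 0, "rz": 0, "claw": 255}, {"x": 0.105, "y": 0, "z": 0, "rx": 0, "ry": 0, "rz": 0, "claw": 255}, {"x": 0.118, "y": 0, "z": 0, "rx": 0, "ry": 0, "rz": 0, "claw": 255}, {"x": 0.13, "y": 0, "z": 0, "rx": 0, "ry": 0, "rz": 0, "claw": 255}]'

```text
t: 23.25
tool_pos: [0.4911, -0.1698, 0.0664]
orientation: [-3.141, -0.02, 0.001]
force: [-1.4, 1.3, 0.3]
opening: 0.0004
gripper_force: 1.0
```

Emit:
arm_command --targets '[{"x": 0.014, "y": 0, "z": 0, "rx": 0, "ry": 0, "rz": 0, "claw": 255}, {"x": 0.028, "y": 0, "z": 0, "rx": 0, "ry": 0, "rz": 0, "claw": 255}, {"x": 0.042, "y": 0, "z": 0, "rx": 0, "ry": 0, "rz": 0, "claw": 255}, {"x": 0.056, "y": 0, "z": 0, "rx": 0, "ry": 0, "rz": 0, "claw": 255}, {"x": 0.07, "y": 0, "z": 0, "rx": 0, "ry": 0, "rz": 0, "claw": 255}, {"x": 0.084, "y": 0, "z": 0, "rx": 0, "ry": 0, "rz": 0, "claw": 255}, {"x": 0.096, "y": 0, "z": 0, "rx": 0, "ry": 0, "rz": 0, "claw": 255}, {"x": 0.106, "y": 0, "z": 0, "rx": 0, "ry": 0, "rz": 0, "claw": 255}, {"x": 0.115, "y": 0, "z": 0, "rx": 0, "ry": 0, "rz": 0, "claw": 255}, {"x": 0.122, "y": 0, "z": 0, "rx": 0, "ry": 0, "rz": 0, "claw": 255}]'

```text
t: 24.08
tool_pos: [0.5522, -0.17, 0.0667]
orientation: [3.141, 0.02, 0.0]
force: [-2.3, 1.6, 0.6]
opening: 0.0008
gripper_force: 0.9
```

Emit:
arm_command --targets '[{"x": 0.005, "y": 0, "z": 0, "rx": 0, "ry": 0, "rz": 0, "claw": 255}, {"x": 0.01, "y": 0, "z": 0, "rx": 0, "ry": 0, "rz": 0, "claw": 255}, {"x": 0.014, "y": 0, "z": 0, "rx": 0, "ry": 0, "rz": 0, "claw": 255}, {"x": 0.016, "y": 0, "z": 0, "rx": 0, "ry": 0, "rz": 0, "claw": 255}, {"x": 0.018, "y": 0, "z": 0, "rx": 0, "ry": 0, "rz": 0, "claw": 255}, {"x": 0.02, "y": 0, "z": 0, "rx": 0, "ry": 0, "rz": 0, "claw": 255}]'

```text
t: 24.58
tool_pos: [0.5613, -0.17, 0.0667]
orientation: [-3.142, -0.02, 0.001]
force: [-8.5, 0.3, 5.3]
opening: 0.0007
gripper_force: 4.1
```

Emit:
arm_command --targets '[{"x": 0.001, "y": 0, "z": 0, "rx": 0, "ry": 0, "rz": 0, "claw": 255}, {"x": 0.002, "y": 0, "z": 0, "rx": 0, "ry": 0, "rz": 0, "claw": 255}, {"x": 0.003, "y": 0, "z": 0, "rx": 0, "ry": 0, "rz": 0, "claw": 255}, {"x": 0.003, "y": 0, "z": 0, "rx": 0, "ry": 0, "rz": 0, "claw": 255}]'

```text
t: 24.92
tool_pos: [0.5613, -0.1701, 0.0667]
orientation: [-3.141, -0.02, 0.006]
force: [-12.5, 1.3, 9.4]
opening: 0.0004
gripper_force: 6.2
```

The force rises with no further travel, so the drawer is home. I back off and raise the tool.

Emit:
arm_command --targets '[{"x": -0.04, "y": 0, "z": 0, "rx": 0, "ry": 0, "rz": 0, "claw": 255}, {"x": -0.1, "y": 0, "z": 0, "rx": 0, "ry": 0, "rz": 0, "claw": 255}, {"x": -0.16, "y": 0, "z": 0.05, "rx": 0, "ry": 0, "rz": 0, "claw": 255}, {"x": -0.2, "y": 0, "z": 0.12, "rx": 0, "ry": 0, "rz": 0, "claw": 255}, {"x": -0.24, "y": 0.04, "z": 0.19, "rx": 0, "ry": 0, "rz": 0, "claw": 255}, {"x": -0.24, "y": 0.1, "z": 0.26, "rx": 0, "ry": 0, "rz": 0, "claw": 255}, {"x": -0.24, "y": 0.16, "z": 0.33, "rx": 0, "ry": 0, "rz": 0, "claw": 255}, {"x": -0.24, "y": 0.22, "z": 0.36, "rx": 0, "ry": 0, "rz": 0, "claw": 255}, {"x": -0.24, "y": 0.22, "z": 0.36, "rx": 0, "ry": 0, "rz": 0, "claw": 255}, {"x": -0.24, "y": 0.22, "z": 0.36, "rx": 0, "ry": 0, "rz": 0, "claw": 255}]'

```text
t: 25.75
tool_pos: [0.4446, -0.059, 0.2491]
orientation: [3.14, 0.025, 0.009]
force: [-0.3, -1.0, -0.3]
opening: 0.0001
gripper_force: 0.0
```

```bash
python3 - <<'E'
from h import *
c,im,d=snap('top'); P=pts(c,d)
cv2.imwrite('pics/t3.png',cv2.resize(im[115:255,230:350],None,fx=4,fy=4,interpolation=cv2.INTER_CUBIC)[...,::-1])
for n in range(2):
    k=(P[...,2]>.095)&(P[...,2]<.2);k[:,:275]=0;k[:,320:]=0;k[:138]=0;k[190:]=0
    q=P[k]
for lo in np.arange(.09,.19,.012):
    a=q[(q[:,2]>lo)&(q[:,2]<lo+.012)]
    if len(a): print(round(lo,3),len(a),np.median(a,0))
z=P[150:200,296]; print([(r+150,round(z[r,0],4),round(z[r,2],3)) for r in range(0,50,2)])
s=robot.read_state(); print(s['tool_pos'])
E
```

```text
0.09 10 [ 0.6403 -0.167   0.0971]
0.102 14 [ 0.643  -0.1686  0.1076]
0.114 16 [ 0.6459 -0.167   0.1202]
0.126 12 [ 0.6494 -0.1681  0.1316]
0.138 9 [ 0.6523 -0.1737  0.1443]
0.15 9 [ 0.6558 -0.1629  0.1562]
0.162 27 [ 0.6593 -0.1683  0.1704]
0.174 4 [ 0.662  -0.1621  0.1745]
[(150, np.float64(0.6568), np.float64(0.156)), (152, np.float64(0.6531), np.float64(0.144)), (154, np.float64(0.6497), np.float64(0.13)), (156, np.float64(0.6461), np.float64(0.116)), (158, np.float64(0.6422), np.float64(0.103)), (160, np.float64(0.6379), np.float64(0.092)), (162, np.float64(0.6335), np.float64(0.08)), (164, np.float64(0.6271), np.float64(0.081)), (166, np.float64(0.6205), np.float64(0.083)), (168, np.float64(0.6149), np.float64(0.078)), (170, np.float64(0.609), np.float64(0.075)), (172, np.float64(0.6017), np.float64(0.082)), (174, np.float64(0.5957), np.float64(0.08)), (176, np.float64(0.5897), np.float64(0.078)), (178, np.float64(0.5835), np.float64(0.077)), (180, np.float64(0.576), np.float64(0.088)), (182, np.float64(0.5726), np.float64(0.06)), (184, np.float64(0.572), np.float64(-0.001)), (186, np.float64(0.5651), np.float64(0.001)), (188, np.float64(0.5583), np.float64(0.002)), (190, np.float64(0.5518), np.float64(-0.001)), (192, np.float64(0.545), np.float64(0.001)), (194, np.float64(0.5383), np.float64(0.001)), (196, np.float64(0.5318), np.float64(-0.002)), (198, np.float64(0.5249), np.float64(0.001))]
[ 0.4436 -0.0599  0.2472]
```

View pics/t3.png

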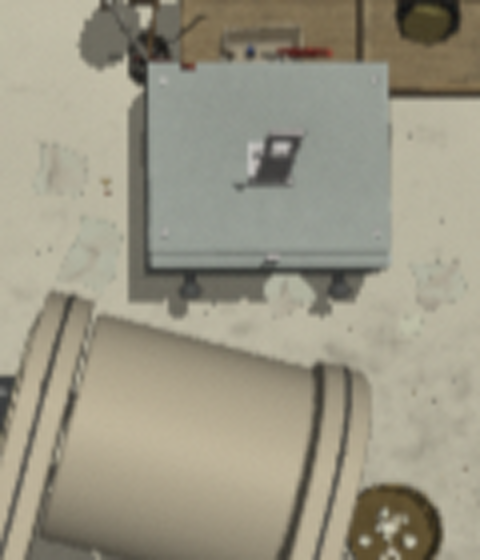

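The drawer is now shut: its front plate lies against the chest at crop row 261. The hasp stands at crop (270,160), leaning slightly back at about 1.84 rad with its end near x 0.66, z 0.17. I go behind it and sweep it over.

Emit:
arm_command --targets '[{"x": 0.07, "y": -0.028, "z": 0.01, "rx": 0, "ry": 0, "rz": 0, "claw": 255}, {"x": 0.14, "y": -0.056, "z": 0.02, "rx": 0, "ry": 0, "rz": 0, "claw": 255}, {"x": 0.21, "y": -0.084, "z": 0.02, "rx": 0, "ry": 0, "rz": 0, "claw": 255}, {"x": 0.28, "y": -0.112, "z": 0.02, "rx": 0, "ry": 0, "rz": 0, "claw": 255}, {"x": 0.35, "y": -0.14, "z": 0.02, "rx": 0, "ry": 0, "rz": 0, "claw": 255}, {"x": 0.42, "y": -0.168, "z": 0.02, "rx": 0, "ry": 0, "rz": 0, "claw": 255}, {"x": 0.49, "y": -0.196, "z": 0.02, "rx": 0, "ry": 0, "rz": 0, "claw": 255}, {"x": 0.53, "y": -0.21, "z": 0.02, "rx": 0, "ry": 0, "rz": 0, "claw": 255}, {"x": 0.543, "y": -0.214, "z": 0.01, "rx": 0, "ry": 0, "rz": 0, "claw": 255}, {"x": 0.543, "y": -0.214, "z": 0, "rx": 0, "ry": 0, "rz": 0, "claw": 255}]'

```text
t: 26.63
tool_pos: [0.7145, -0.1692, 0.2426]
orientation: [-3.141, -0.017, 0.006]
force: [-0.3, 0.1, -0.8]
opening: 0.0006
gripper_force: 0.0
```

Emit:
arm_command --targets '[{"x": 0, "y": 0, "z": -0.03, "rx": 0, "ry": 0, "rz": 0, "claw": 255}, {"x": 0, "y": 0, "z": -0.07, "rx": 0, "ry": 0, "rz": 0, "claw": 255}, {"x": 0, "y": 0, "z": -0.11, "rx": 0, "ry": 0, "rz": 0, "claw": 255}, {"x": 0, "y": 0, "z": -0.14, "rx": 0, "ry": 0, "rz": 0, "claw": 255}, {"x": 0, "y": 0, "z": -0.153, "rx": 0, "ry": 0, "rz": 0, "claw": 255}, {"x": 0, "y": 0, "z": -0.153, "rx": 0, "ry": 0, "rz": 0, "claw": 255}, {"x": 0, "y": 0, "z": -0.153, "rx": 0, "ry": 0, "rz": 0, "claw": 255}]'

```text
t: 27.22
tool_pos: [0.7141, -0.1671, 0.1702]
orientation: [-3.141, -0.02, 0.001]
force: [0.5, -0.0, 0.8]
opening: 0.0005
gripper_force: 0.0
```

Emit:
arm_command --targets '[{"x": -0.05, "y": 0, "z": 0, "rx": 0, "ry": 0, "rz": 0, "claw": 255}, {"x": -0.09, "y": 0, "z": 0, "rx": 0, "ry": 0, "rz": 0, "claw": 255}, {"x": -0.12, "y": 0, "z": 0, "rx": 0, "ry": 0, "rz": 0, "claw": 255}, {"x": -0.14, "y": 0, "z": 0, "rx": 0, "ry": 0, "rz": 0, "claw": 255}, {"x": -0.163, "y": 0, "z": -0.001, "rx": 0, "ry": 0, "rz": 0, "claw": 255}, {"x": -0.187, "y": 0, "z": -0.009, "rx": 0, "ry": 0, "rz": 0, "claw": 255}, {"x": -0.208, "y": 0, "z": -0.019, "rx": 0, "ry": 0, "rz": 0, "claw": 255}, {"x": -0.229, "y": 0, "z": -0.033, "rx": 0, "ry": 0, "rz": 0, "claw": 255}, {"x": -0.246, "y": 0, "z": -0.043, "rx": 0, "ry": 0, "rz": 0, "claw": 255}, {"x": -0.262, "y": 0, "z": -0.054, "rx": 0, "ry": 0, "rz": 0, "claw": 255}]'

```text
t: 28.05
tool_pos: [0.5844, -0.1675, 0.1454]
orientation: [3.14, 0.02, 0.006]
force: [0.3, 0.1, -0.3]
opening: 0.0005
gripper_force: 0.2
```

Emit:
arm_command --targets '[{"x": -0.014, "y": 0, "z": -0.015, "rx": 0, "ry": 0, "rz": 0, "claw": 255}, {"x": -0.028, "y": 0, "z": -0.031, "rx": 0, "ry": 0, "rz": 0, "claw": 255}, {"x": -0.035, "y": 0, "z": -0.045, "rx": 0, "ry": 0, "rz": 0, "claw": 255}, {"x": -0.042, "y": 0, "z": -0.058, "rx": 0, "ry": 0, "rz": 0, "claw": 255}, {"x": -0.052, "y": 0, "z": -0.068, "rx": 0, "ry": 0, "rz": 0, "claw": 255}, {"x": -0.056, "y": 0, "z": -0.076, "rx": 0, "ry": 0, "rz": 0, "claw": 255}, {"x": -0.056, "y": 0, "z": -0.082, "rx": 0, "ry": 0, "rz": 0, "claw": 255}, {"x": -0.056, "y": 0, "z": -0.084, "rx": 0, "ry": 0, "rz": 0, "claw": 255}, {"x": -0.056, "y": 0, "z": -0.084, "rx": 0, "ry": 0, "rz": 0, "claw": 255}]'

```text
t: 28.8
tool_pos: [0.5614, -0.1676, 0.1044]
orientation: [3.139, 0.021, 0.02]
force: [17.5, 0.8, -2.1]
opening: 0.0009
gripper_force: 8.6
```

```bash
python3 - <<'E'
from h import *
c,im,d=snap('side')
K=c['intrinsics'];R=cv2.Rodrigues(c['orientation'])[0]; p=R.T@(np.array([.57,-.17,.1])-c['origin']); u=K[0,0]*p[0]/-p[2]+K[0,2]; v=-K[1,1]*p[1]/-p[2]+K[1,2]; print(u,v)
u,v=int(u),int(v); a=im[max(v-50,0):v+50,max(u-60,0):u+60]
cv2.imwrite('pics/s2.png',cv2.resize(a,None,fx=5,fy=5,interpolation=cv2.INTER_CUBIC)[...,::-1])
s=robot.read_state(); print(s['tool_pos'],s['force'])
E
```

```text
296.41964138109284 207.42757282054174
[ 0.5614 -0.1676  0.1045] [18.2648  0.5141 -2.2085]
```

View pics/s2.png

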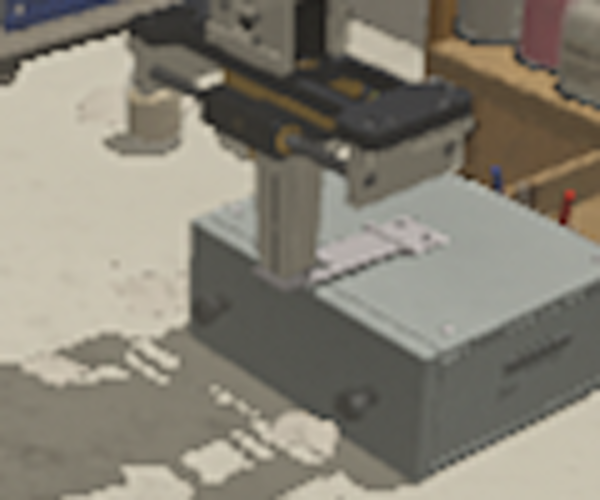

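The side view shows the hasp almost flat under the fingertip, at crop (285,270). The sideways force suggests the tip caught in the strap's slot, so I ease off, rise and come down further out.

Emit:
arm_command --targets '[{"x": 0.008, "y": 0, "z": 0.002, "rx": 0, "ry": 0, "rz": 0, "claw": 255}, {"x": 0.012, "y": 0, "z": 0.008, "rx": 0, "ry": 0, "rz": 0, "claw": 255}, {"x": 0.012, "y": 0, "z": 0.02, "rx": 0, "ry": 0, "rz": 0, "claw": 255}, {"x": 0.012, "y": 0, "z": 0.05, "rx": 0, "ry": 0, "rz": 0, "claw": 255}, {"x": 0.012, "y": 0, "z": 0.1, "rx": 0, "ry": 0, "rz": 0, "claw": 255}, {"x": 0.012, "y": 0, "z": 0.12, "rx": 0, "ry": 0, "rz": 0, "claw": 255}, {"x": -0.01, "y": 0, "z": 0.12, "rx": 0, "ry": 0, "rz": 0, "claw": 255}, {"x": -0.012, "y": 0, "z": 0.12, "rx": 0, "ry": 0, "rz": 0, "claw": 255}, {"x": -0.012, "y": 0, "z": 0.12, "rx": 0, "ry": 0, "rz": 0, "claw": 255}]'

```text
t: 29.6
tool_pos: [0.5492, -0.1671, 0.1611]
orientation: [-3.142, -0.019, 0.0]
force: [-1.1, 1.0, -0.4]
opening: 0.0006
gripper_force: 0.0
```

```bash
python3 - <<'E'
from h import *
c,im,d=snap('wrist'); a=im[120:300,140:380]
cv2.imwrite('pics/w10.png',cv2.resize(a,None,fx=3,fy=3,interpolation=cv2.INTER_CUBIC)[...,::-1])
s=robot.read_state(); print(s['tool_pos'],s['force'])
c,im,d=snap('top'); P=pts(c,d)
for u in(294,297,300): print([(r,round(P[r,u,0],4),round(P[r,u,2],3)) for r in range(156,192,2)])
E
```

```text
[ 0.5492 -0.167   0.1607] [-0.1065  0.8951  0.5637]
[(156, np.float64(0.6517), np.float64(0.084)), (158, np.float64(0.5735), np.float64(0.509)), (160, np.float64(0.5656), np.float64(0.534)), (162, np.float64(0.5587), np.float64(0.554)), (164, np.float64(0.5545), np.float64(0.558)), (166, np.float64(0.5509), np.float64(0.558)), (168, np.float64(0.5445), np.float64(0.579)), (170, np.float64(0.5409), np.float64(0.581)), (172, np.float64(0.5374), np.float64(0.581)), (174, np.float64(0.534), np.float64(0.581)), (176, np.float64(0.5302), np.float64(0.584)), (178, np.float64(0.5269), np.float64(0.584)), (180, np.float64(0.5235), np.float64(0.585)), (182, np.float64(0.5203), np.float64(0.582)), (184, np.float64(0.5167), np.float64(0.585)), (186, np.float64(0.5134), np.float64(0.585)), (188, np.float64(0.5099), np.float64(0.586)), (190, np.float64(0.5065), np.float64(0.586))]
[(156, np.float64(0.5685), np.float64(0.56)), (158, np.float64(0.5644), np.float64(0.563)), (160, np.float64(0.5592), np.float64(0.573)), (162, np.float64(0.5551), np.float64(0.578)), (164, np.float64(0.5515), np.float64
[... 726 characters left out ...]
oat64(0.577)), (162, np.float64(0.555), np.float64(0.578)), (164, np.float64(0.5515), np.float64(0.579)), (166, np.float64(0.5479), np.float64(0.58)), (168, np.float64(0.5444), np.float64(0.58)), (170, np.float64(0.5409), np.float64(0.581)), (172, np.float64(0.5373), np.float64(0.583)), (174, np.float64(0.5344), np.float64(0.579)), (176, np.float64(0.5308), np.float64(0.581)), (178, np.float64(0.527), np.float64(0.584)), (180, np.float64(0.5238), np.float64(0.583)), (182, np.float64(0.5206), np.float64(0.581)), (184, np.float64(0.5335), np.float64(0.409)), (186, np.float64(0.5303), np.float64(0.395)), (188, np.float64(0.5272), np.float64(0.378)), (190, np.float64(0.5233), np.float64(0.371))]
```

View pics/w10.png

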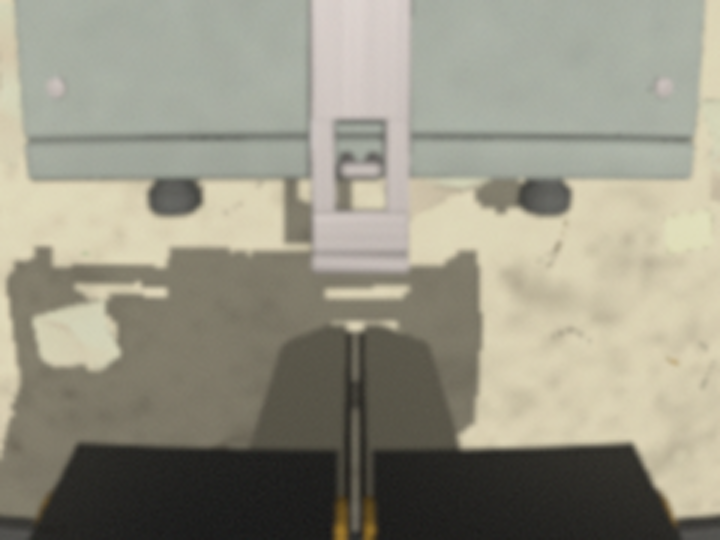

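The wrist crop shows the strap nearly down with the staple eye in its slot at (361,163) and the solid end, with a slight lip, at rows 212–270. I press straight down on that end.

Emit:
arm_command --targets '[{"x": 0.006, "y": 0, "z": -0.04, "rx": 0, "ry": 0, "rz": 0, "claw": 255}, {"x": 0.006, "y": 0, "z": -0.08, "rx": 0, "ry": 0, "rz": 0, "claw": 255}, {"x": 0.006, "y": 0, "z": -0.1, "rx": 0, "ry": 0, "rz": 0, "claw": 255}, {"x": 0.006, "y": 0, "z": -0.11, "rx": 0, "ry": 0, "rz": 0, "claw": 255}, {"x": 0.006, "y": 0, "z": -0.116, "rx": 0, "ry": 0, "rz": 0, "claw": 255}, {"x": 0.006, "y": 0, "z": -0.12, "rx": 0, "ry": 0, "rz": 0, "claw": 255}, {"x": 0.006, "y": 0, "z": -0.123, "rx": 0, "ry": 0, "rz": 0, "claw": 255}, {"x": 0.006, "y": 0, "z": -0.123, "rx": 0, "ry": 0, "rz": 0, "claw": 255}]'

```text
t: 30.37
tool_pos: [0.5523, -0.1669, 0.1017]
orientation: [-3.141, -0.02, 0.001]
force: [-8.6, 2.7, 12.0]
opening: 0.0002
gripper_force: 5.7
```

Emit:
arm_command --targets '[{"x": 0, "y": 0, "z": -0.002, "rx": 0, "ry": 0, "rz": 0, "claw": 255}, {"x": 0, "y": 0, "z": -0.004, "rx": 0, "ry": 0, "rz": 0, "claw": 255}, {"x": 0, "y": 0, "z": -0.006, "rx": 0, "ry": 0, "rz": 0, "claw": 255}, {"x": 0, "y": 0, "z": -0.006, "rx": 0, "ry": 0, "rz": 0, "claw": 255}]'

```text
t: 30.7
tool_pos: [0.5528, -0.1673, 0.1008]
orientation: [3.141, 0.02, 0.001]
force: [-16.3, 5.9, 25.9]
opening: 0.0003
gripper_force: 12.9
```

Emit:
arm_command --targets '[{"x": 0, "y": 0, "z": 0.01, "rx": 0, "ry": 0, "rz": 0, "claw": 255}, {"x": 0, "y": 0, "z": 0.03, "rx": 0, "ry": 0, "rz": 0, "claw": 255}, {"x": 0, "y": 0, "z": 0.08, "rx": 0, "ry": 0, "rz": 0, "claw": 255}, {"x": -0.06, "y": 0.06, "z": 0.14, "rx": 0, "ry": 0, "rz": 0, "claw": 255}, {"x": -0.14, "y": 0.14, "z": 0.2, "rx": 0, "ry": 0, "rz": 0, "claw": 255}, {"x": -0.2, "y": 0.21, "z": 0.26, "rx": 0, "ry": 0, "rz": 0, "claw": 255}, {"x": -0.24, "y": 0.28, "z": 0.3, "rx": 0, "ry": 0, "rz": 0, "claw": 255}, {"x": -0.24, "y": 0.34, "z": 0.3, "rx": 0, "ry": 0, "rz": 0, "claw": 255}, {"x": -0.24, "y": 0.36, "z": 0.3, "rx": 0, "ry": 0, "rz": 0, "claw": 255}, {"x": -0.24, "y": 0.36, "z": 0.3, "rx": 0, "ry": 0, "rz": 0, "claw": 255}]'

```text
t: 31.53
tool_pos: [0.4326, 0.018, 0.251]
orientation: [-3.139, -0.027, -0.01]
force: [0.4, -0.3, -0.3]
opening: 0.0003
gripper_force: 0.0
```

```bash
python3 - <<'E'
from h import *
acc=[]
for i in range(8):
    c,im,d=snap('top'); acc.append(d)
d=np.mean(acc,0); P=pts(c,d)
for r in range(158,194,2): print(r,[(round(P[r,u,0],4),round(P[r,u,2],4)) for u in (285,294,296,298,300,310)])
c2,im2,d2=snap('side')
a=im2[157:257,236:356]; a=cv2.resize(a,None,fx=4,fy=4,interpolation=cv2.INTER_CUBIC)
b=cv2.resize(im[130:230,250:340],None,fx=4,fy=4,interpolation=cv2.INTER_CUBIC)
cv2.imwrite('pics/f.png',np.hstack([a,b[:400,:316]])[...,::-1])
print(robot.read_state()['tool_pos'])
E
```

```text
158 [(np.float64(0.6455), np.float64(0.0813)), (np.float64(0.6456), np.float64(0.083)), (np.float64(0.6455), np.float64(0.084)), (np.float64(0.6457), np.float64(0.083)), (np.float64(0.6458), np.float64(0.0832)), (np.float64(0.6465), np.float64(0.0809))]
160 [(np.float64(0.6394), np.float64(0.0798)), (np.float64(0.6383), np.float64(0.0889)), (np.float64(0.6383), np.float64(0.0896)), (np.float64(0.6385), np.float64(0.0889)), (np.float64(0.6387), np.float64(0.0876)), (np.float64(0.6403), np.float64(0.08))]
162 [(np.float64(0.6329), np.float64(0.0813)), (np.float64(0.6326), np.float64(0.0853)), (np.float64(0.6325), np.float64(0.0861)), (np.float64(0.6326), np.float64(0.0862)), (np.float64(0.6326), np.float64(0.087)), (np.float64(0.6338), np.float64(0.0814))]
164 [(np.float64(0.6266), np.float64(0.0814)), (np.float64(0.6262), np.float64(0.0861)), (np.float64(0.6263), np.float64(0.0858)), (np.float64(0.6263), np.float64(0.0867)), (np.float64(0.6263), np.float64(0.0871)), (np.float64(0.6278), np.float64(0.0797))]
166 [(np.float64(0.6203), np.float64(0.0811)), (np.float64(0.6199), np.float64
[... 2832 characters left out ...]
4(0.5512), np.float64(0.0882)), (np.float64(0.5511), np.float64(0.0891)), (np.float64(0.5513), np.float64(0.0881)), (np.float64(0.559), np.float64(-0.0007))]
190 [(np.float64(0.5515), np.float64(-0.0022)), (np.float64(0.5518), np.float64(-0.0012)), (np.float64(0.5518), np.float64(-0.0008)), (np.float64(0.5516), np.float64(0.0033)), (np.float64(0.5514), np.float64(0.0059)), (np.float64(0.5523), np.float64(-0.0001))]
192 [(np.float64(0.5448), np.float64(-0.0017)), (np.float64(0.5451), np.float64(-0.0015)), (np.float64(0.5451), np.float64(-0.0009)), (np.float64(0.545), np.float64(0.0023)), (np.float64(0.5344), np.float64(0.1507)), (np.float64(0.5456), np.float64(-0.001))]
[0.4326 0.0121 0.2461]
```

View pics/f.png

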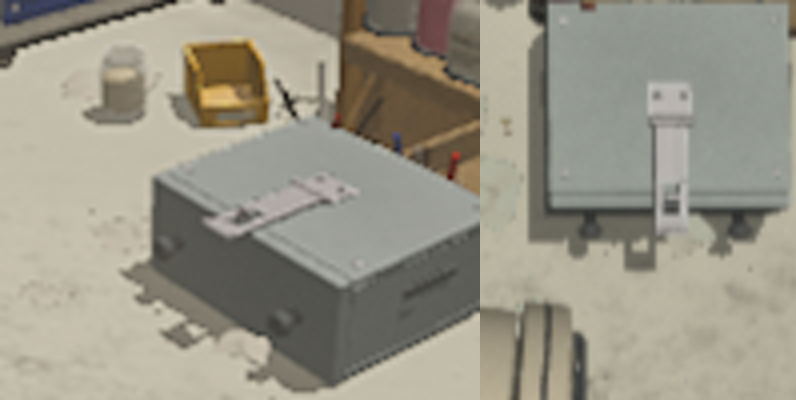

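The strap is level at about 86 mm along its whole length, with the staple through the slot, and the drawer front is flush with the chest. The tool is clear, so I hand in.

```bash
python3 -c "
from plant import robot
print(robot.close_job())"
```

```text
the job is handed in; nothing more can be done
None
```

I handed in the job at about 32 s: the three brass weights I found are in the tray, the tray stood flat in the drawer before I pushed it fully home, and the hasp is pressed flat over its staple; the hand-in returned no verdict.

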